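Seat a sterile hand driver in its kit socket with sprung tongs

ROBOT

A 7-joint arm with a two-finger parallel gripper is mounted at the origin on a cart in front of the work surface, level with it; the furniture and walls round the work are solid. World frame = base frame: x ahead of the robot, y to its left, z up, the work surface at z = 0. Lengths are in m, angles in rad, forces in N, time in s.
With the tool pointing down it reaches from about 0.4 to 0.9 m from the base axis. Payload 5.6 kg.
Tool frame: the origin (TCP) lies midway between the tips of the shut fingers; the grasp point (between the pads) lies 19 mm behind it (bot.grip_point_offset is the distance from the TCP to the grasp point, in m); z points along the fingers, y is the direction in which the jaws open and shut (so a half turn about z gives the same grasp; the last joint's range is limited). The gripper opens to 92 mm and grips with 3 to 60 N. Pads are 20 mm wide; open, the fingers measure 128 mm over their backs; the gripper's body (75 mm by 189 mm) begins 69 mm behind the grasp point.
Start: joints at [1.174, 0.468, -0.012, 1.603, 0.006, 1.071, -0.056], TCP at [0.225, -0.61, 0.215] pointing down, gripper open.
Joint ranges: [-2.53, 2.53], [-0.31, 2.02], [-1.57, 1.55], [0.28, 2.44], [-1.29, 4.43], [0.15, 1.84], [-2.92, 2.92]. Speed limits (rad/s): [2.57, 2.57, 3.14, 3.14, 3.14, 3.14, 3.14].

INTERFACE

Orientations are given as a unit quaternion [w, x, y, z].
In Python, from cell import bot, imaging gives the robot as it stands.
- The arm moves only by the shell command python3 -m creep 'ROWS' [FORCE]. ROWS is JSON, a list of rows, each an object of numbers: "grip": the opening, from 0 (shut) to 1 (fully open); "x", "y", "z": the shift along the world's x, y, z in m; "rx", "ry", "rz": the turn, a rotation vector about the world's x, y, z in degrees. A call has 1 to 20 rows; each row shifts and turns the pose as measured when the row begins; what a row does not reach is not made up. A row lasts 1/8 s, in which the tool goes at most 62.5 mm and 10.7 degrees, less where a joint would pass 70% of its speed; a pose out of reach is approached as far as the arm can. A call is refused whole if a number of a shift passes 0.0625 or a number of a turn 10.7, either way. A call with a gripper value outside its range is refused whole. The fingers move at their own pace and stop on an object; FORCE is the grip in N (left out, the last holds). Time passes only in rows, so rows that do not move let the fingers close. It gives the time, the measured TCP pose, the force and the opening at its end, in the units of the state.
- bot.observe(): the state, without advancing time (a new reading comes with each control period).
- imaging.snapshot(name): name is "side" or "top" or "wrist"; returns a dict with "color" (420x560x3 uint8, red, green, blue), "z_map" (420x560 float32, m along the optical axis (not along the pixel's ray), 0 where there is no reading), "fx", "fy", "cx", "cy" (pixels), "camera_from_world" (4x4, takes a point from world to camera coordinates); the wrist camera has in their place "T_tool_cam" (4x4, takes a point from camera to tool coordinates, whose origin is the TCP and whose axes are the flange's). Camera axes: x right, y down, z forward; pixel columns grow to the right and rows downward; lengths in m; the calibration is good to about 2 mm. A picture is of the moment at which its call begins: read the wrist's pose just before it.
- bot.hand_in(): hands the job in, once; it reports no verdict.
The state is a dict: "time_s": time; "joints": joint angles; "dq": joint speeds; "tau": joint torques, N m; "tcp_pos": TCP position; "eef_rot": TCP orientation; "contact_force": force on the tool from outside, world axes, zero at the start; "moment": the same for the moment, N m; "gripper_width": finger opening in m.
Only numpy, scipy, OpenCV 4.12 (cv2) and the standard library are available. Lean on these libraries where they do the work, as an engineer would, in place of code of your own. Each camera call takes 0.05 s, during which the arm holds its last target.

TASK

Without touching the steel hand driver with the gripper, take the sprung tongs from their holder, squeeze them shut on the driver's head and lift it out of the white rinse block. Feel for the hole in the kit stand's socket plate with only light pressure, lower the driver fully home there before letting it out of the tongs, then stand the tongs back in their holder and leave the other things alone.

Things in the scene. Friction and masses are not known exactly. Their poses are not given: they have to be found in the camera images.
- tongs: Loose sprung tongs, 65 g, tips down in the holder. Origin between the tip soles; z up to the crown (top 107 mm up, 25 mm wide in y), y along the closing line. Rubber tip pads 16 mm wide (x), 16 high, 4 thick, a 2 mm lip at each side to cradle a round head: 34 mm apart when free (42 mm outside), about 26 mm when held 41.5 mm wide at the grip pads, shut on the driver's 10 mm head at about 35 mm
- tongs_grip (a point): Midway between the two blue grip pads on the legs (22 mm in x, 10 mm high), 70 mm above the tip soles. Grip across these pads along the tongs' y: 44 mm over their outsides when free. 1 mm of squeeze closes the tips about 3 mm. At about 41.5 mm the tongs are held safely with the tips open; opening past 43 mm drops them. The crown reaches 37 mm above this point
- tongs_left (a joint): Squeeze of the tongs' left leg (the right one moves alike), hinged at the crown: 0 sprung fully open, about 0.12 rad shut on a 10 mm head, 0.14 stop (nothing between the tips). The springs push out with about 5 N at each grip pad at 0 and 11 N at 0.12; grip force above that reaches the tips at 0.3 of its size (40 N there gives about 9 N at the tips)
- holder: Fixed steel cup for the tongs, 30 x 58 mm outside (x, y), rim 38 mm high, on a flat foot 60 x 84 mm. Inside 22 mm in x and 50 mm in y; black floor 6 mm above the origin. Origin at the centre of its underside, z up. The tongs stand in it tips down with their y along the holder's y
- driver: Small loose steel hand driver, 20 to 45 g, upright. Shank 8 mm diameter, 18 mm long, end bevelled to 6.8 mm; collar 15 mm diameter from 18 to 21 mm; ringed head 10 mm diameter from 21 to 38 mm, yellow dot on top. Origin at the shank's lower end, z towards the head. Starts with its collar on the rinse block, origin 7 mm above the block's underside. The gripper must not touch it, only the tongs
- rinse_block: Fixed white block 56 x 56 mm, 25 mm high, origin at the centre of its underside; vertical hole of 9.5 mm diameter in its middle, in which the driver stands
- stand: Fixed grey kit stand 50 x 126 mm (x, y), 21 mm high, origin at the centre of its underside, z up. An aluminium socket plate, 25 x 80 mm, sits in the channel along its y and stands 3 mm proud. Fully home in the plate's hole, the driver's collar lies on the plate and its origin is 6 mm above the stand's origin. Pressing the driver on stand or plate with more than 22 N damages it
- channel_mid (a point): Point on the stand's x = y = 0 line at the height of the socket plate's top face, 24 mm up. The plate's only hole (vertical, 9.3 mm diameter, 19 mm deep, mouth chamfered 1 mm) has x = 0 but was clamped anywhere from 16 mm to -16 mm along the stand's y from here, unmeasured: find it by feel or sight. The plate top is flat at least 35 mm beyond the hole both ways along y
- dappen_dish: Small glass dish, 33 mm across, 26 mm high, origin under its centre; bystander, leave alone
- bur_block: Blue bur block with clear lid, 46 x 62 mm, 34 mm high, origin under its centre; bystander, leave alone
- gauze_packet: Flat white and green carton, 86 x 85 mm, 19 mm high, origin under its centre; bystander, leave alone
- mouth_mirror: Thin steel mouth mirror, 149 mm long, lying flat, origin under its middle; bystander, leave alone
Things that resemble listed ones, but are neither listed nor needed, are in the scene too. What is shaped like the stand but orange is not meant.

How it is judged:
On the way, in this order (a step that is already met when the one before it is completed fails the run):
1. the driver is lifted clear of the rinse block in the tongs (z of driver in the frame of rinse_block above 0.035 m and contact force between tongs and driver above 0.3 N), for 0.2 s.
2. the driver is fully home in the socket plate's hole while the tongs still grip it (z of driver in the frame of stand below 0.0085 m and x of driver in the frame of stand between -0.004 and 0.004 m and y of driver in the frame of stand between -0.022 and 0.022 m and angle between driver's own z axis and vertical below 0.15 rad and contact force between tongs and driver above 0.3 N), for 0.1 s.
At the end, for the whole second after the job is handed in: The driver stands released in the plate's hole, collar on the plate (within 2.5 mm of fully home, 4 mm across the channel, lean under 0.15 rad). The tongs stand in their holder, centred to 12 mm, tips within 6 mm of its floor, lean under 0.3 rad. Both at rest (z of driver in the frame of stand below 0.0085 m and x of driver in the frame of stand between -0.004 and 0.004 m and y of driver in the frame of stand between -0.022 and 0.022 m and angle between driver's own z axis and vertical below 0.15 rad and contact force between tongs and driver below 0.05 N and linear speed of each of driver, tongs below 0.02 m/s and horizontal distance between tongs and holder below 0.012 m and z of tongs in the frame of holder below 0.012 m and angle between tongs's own z axis and vertical below 0.3 rad); the robot touches nothing.
It fails at once if the gripper's fingers touch the driver (contact force between driver and the fingers above 0.3 N).
It fails at once if the driver is pressed on the kit stand or socket plate with more than 22 N (contact force between driver and stand above 22 N).
It fails at once if a bystander is displaced by more than 25 mm (distance of any of dappen_dish, bur_block, gauze_packet, mouth_mirror from where it was at the start of the episode above 0.025 m).
It also fails if it takes over 72 s, if anything falls off the work surface, if the arm or the gripper's body presses on something with over 40 N, if the wrist force passes 120 N, or if a joint passes its speed limit or range.

## Working session

There is one attempt and no reset: what is moved stays moved. The work goes in short steps, Python scripts to look and compute and a shell command to move; the robot and the scene stay as the last step left them, time stands still between calls to the robot, and variables do not carry over. Pictures are saved under pics/ and viewed, and the job is handed in when it is done.

```bash
ls; mkdir -p pics; python3 - <<'E'
from cell import bot, imaging
import cv2
print(bot.observe())
for n in ("side","top","wrist"):
    s=imaging.snapshot(n); cv2.imwrite(f"pics/{n}0.png",s["color"][:,:,::-1])
    print(n,s["fx"],s["fy"],s["cx"],s["cy"]); print(s.get("camera_from_world",s.get("T_tool_cam")))
E
```

```text
pics
{'time_s': 0.0, 'joints': array([ 1.17396045,  0.46840124, -0.01162137,  1.60362826,  0.00595209,
        1.07141646, -0.05630553]), 'dq': array([-3.75162387e-04, -1.17043903e-03, -6.66167968e-04,  5.04466423e-04,
        2.45599847e-04, -1.61250057e-05,  6.72334595e-04]), 'tau': array([-2.10935996e-04, -5.20580685e+01, -1.22959664e-02, -2.43754059e+01,
       -5.65216562e-02,  1.73794938e-02,  1.69195823e-04]), 'tcp_pos': array([ 0.22497369, -0.6091872 ,  0.21362282]), 'eef_rot': array([-8.87736775e-04,  9.84397071e-01,  1.75959031e-01, -1.97239156e-04]), 'contact_force': array([ 0.25684596, -0.07662169,  0.67838407]), 'moment': array([-0.01501832, -0.01451984,  0.00689516]), 'gripper_width': 0.09187679179929374}
side 466.6643001858809 466.6643001858809 291.8256359326575 218.5738010177794
[[-0.95278865 -0.30357466 -0.00601838  0.54645978]
 [-0.18374286  0.59224216 -0.7845303   0.20211621]
 [ 0.24172786 -0.74638573 -0.62006128  0.86462558]
 [ 0.          0.          0.          1.        ]]
top 483.6875871808077 483.6875871808077 278.34928582018586 209.0511189357614
[[ 1.67252591e-02 -9.99858437e-01  1.83630849e-03 -6.87116133e-02]
 [-9.86932253e-01 -1.68033580e-02 -1.60257214e-01  5.99171442e-01]
 [ 1.60265383e-01  8.68031340e-04 -9.87073581e-01  1.04955569e+00]
 [ 0.00000000e+00  0.00000000e+00  0.00000000e+00  1.00000000e+00]]
wrist 293.29810555297377 293.29810555297377 282.6556156398987 209.94115266590035
[[-1.14012510e-04 -9.61707732e-01 -2.74077044e-01  7.73586569e-02]
 [ 9.99999410e-01  1.86355104e-04 -1.06988744e-03 -1.01619949e-03]
 [ 1.07999468e-03 -2.74077004e-01  9.61707143e-01 -1.69137493e-01]
 [ 0.00000000e+00  0.00000000e+00  0.00000000e+00  1.00000000e+00]]
```

View pics/top0.png

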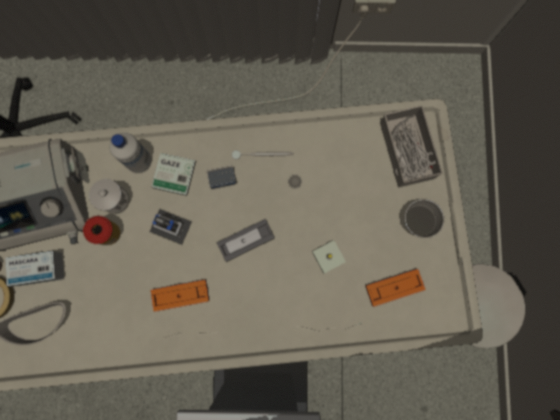

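View pics/side0.png

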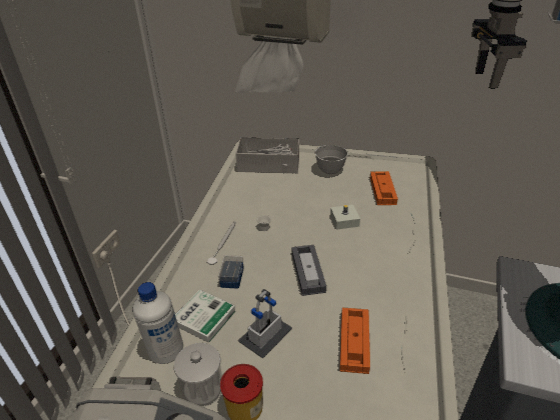

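View pics/wrist0.png

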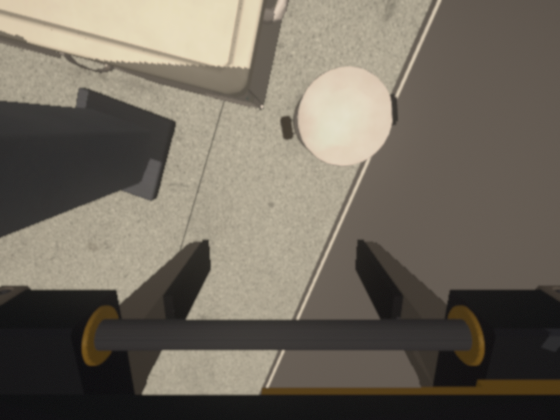

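Top view: tongs in holder at (170,226), grey stand with plate at (246,240), white rinse block with driver (yellow dot) at (329,257). Lookalikes are the orange stands at (180,295) and (395,287). The wrist camera shows only the floor. Next, crops and ray casting.

```bash
cat > h.py <<'E'
import numpy as np, cv2
from cell import bot, imaging
from scipy.spatial.transform import Rotation as R
def shot(n):
    st=bot.observe(); s=imaging.snapshot(n)
    if n=="wrist":
        q=st["eef_rot"]; T=np.eye(4); T[:3,:3]=R.from_quat([q[1],q[2],q[3],q[0]]).as_matrix(); T[:3,3]=st["tcp_pos"]
        s["W"]=T@s["T_tool_cam"]
    else: s["W"]=np.linalg.inv(s["camera_from_world"])
    return s
def ray(s,u,v):
    d=np.array([(u-s["cx"])/s["fx"],(v-s["cy"])/s["fy"],1.]); return s["W"][:3,3],s["W"][:3,:3]@d
def onplane(s,u,v,z):
    o,d=ray(s,u,v); return o+d*(z-o[2])/d[2]
def depthpt(s,u,v):
    o,d=ray(s,u,v); return o+d*s["z_map"][int(round(v)),int(round(u))]
def proj(s,p):
    c=np.linalg.inv(s["W"])@np.r_[p,1]; return s["fx"]*c[0]/c[2]+s["cx"],s["fy"]*c[1]/c[2]+s["cy"]
def tri(s1,p1,s2,p2):
    o1,d1=ray(s1,*p1);o2,d2=ray(s2,*p2); A=np.c_[d1,-d2]; t=np.linalg.lstsq(A,o2-o1,rcond=None)[0]
    a=o1+t[0]*d1;b=o2+t[1]*d2; return (a+b)/2,np.linalg.norm(a-b)
def crop(s,u0,v0,u1,v1,k,name):
    c=s["color"][v0:v1,u0:u1,::-1]; c=cv2.resize(c,None,fx=k,fy=k,interpolation=cv2.INTER_CUBIC); cv2.imwrite("pics/"+name,c)
def yaw():
    q=bot.observe()["eef_rot"]; m=R.from_quat([q[1],q[2],q[3],q[0]]).as_matrix(); return m
E
python3 - <<'E'
from h import *
s=shot("top"); t=shot("side")
crop(s,140,190,360,290,3.6,"ct.png"); 
a=cv2.resize(t["color"][280:360,230:310,::-1],None,fx=5,fy=5,interpolation=cv2.INTER_CUBIC)
b=cv2.resize(t["color"][190:270,300:380,::-1],None,fx=5,fy=5,interpolation=cv2.INTER_CUBIC)
cv2.imwrite("pics/cs.png",np.hstack([a,b]))
for n,uv in dict(holder=(170,226),stand=(246,240),blk=(329,257),dish=(295,182),bur=(222,178),gauze=(173,174),table=(270,280)).items(): print(n,onplane(s,*uv,0.02).round(3),depthpt(s,*uv).round(4))
E
```

```text
holder [0.561 0.192 0.02 ] [0.5534 0.178  0.0803]
stand [0.531 0.015 0.02 ] [0.5305 0.0142 0.0286]
blk [ 0.495 -0.177  0.02 ] [ 0.4938 -0.1738  0.0462]
dish [ 0.67  -0.097  0.02 ] [ 0.6711 -0.0968  0.0149]
bur [0.677 0.075 0.02 ] [0.6739 0.0738 0.0321]
gauze [0.684 0.191 0.02 ] [0.6831 0.1898 0.0252]
table [ 0.441 -0.042  0.02 ] [ 0.4413 -0.042   0.0031]
```

View pics/ct.png

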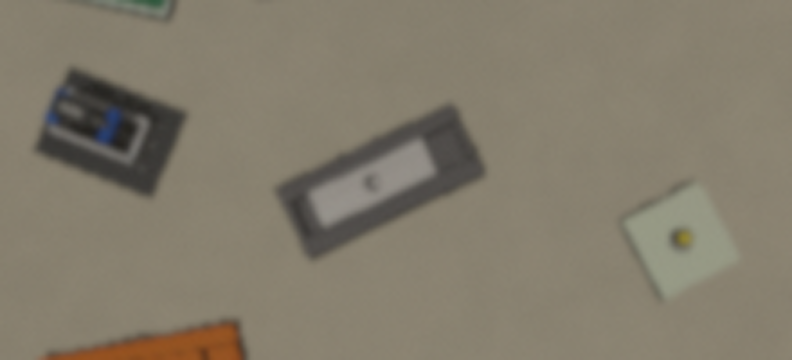

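View pics/cs.png

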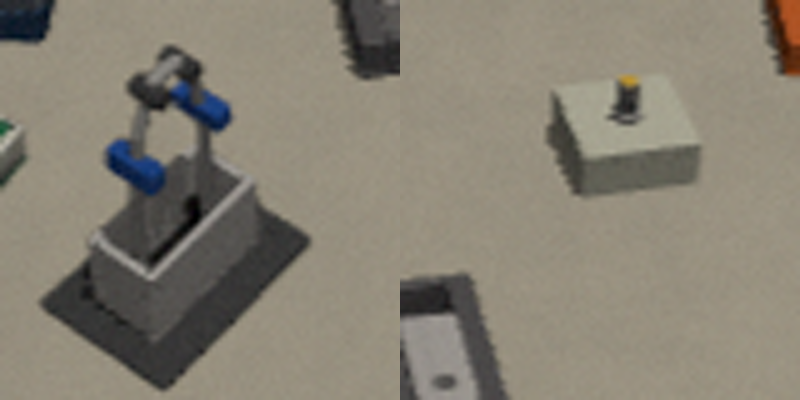

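Side crop: tongs upright with two blue grip pads in the holder. Driver with yellow dot in the white block. The top crop shows the plate's hole at about px (244,241). Candidates: tongs (170,226) only; stand: grey (246,240), not the orange (180,295) and (395,287); driver (329,257) only. Heights and sizes agree. I'll swing over the block for close wrist views.

```bash
python3 -m creep '[{"x":0.025,"y":0.05,"z":0.02,"rz":10.5},{"x":0.03,"y":0.054,"z":0.02,"rz":10.5},{"x":0.032,"y":0.053,"rz":10.5},{"x":0.032,"y":0.053,"rz":10.5},{"x":0.032,"y":0.053,"rz":10.5},{"x":0.032,"y":0.053,"rz":10.5},{"x":0.032,"y":0.053,"rz":10.5},{"x":0.032,"y":0.053,"rz":10.5},{"rz":10.5},{"z":0}]' ; python3 - <<'E'
from h import *
print(yaw().round(3))
s=shot("wrist"); cv2.imwrite("pics/w1.png",s["color"][:,:,::-1]); print(bot.observe()["joints"].round(3))
E
```

```text
[[ 0.938  0.346 -0.   ]
 [ 0.346 -0.938  0.001]
 [-0.    -0.001 -1.   ]]
[ 1.174  0.468 -0.012  1.603  0.006  1.071 -0.056]invalid input at $[0]: expected keys grip, x, y, z, rx, ry, rz
```

View pics/w1.png

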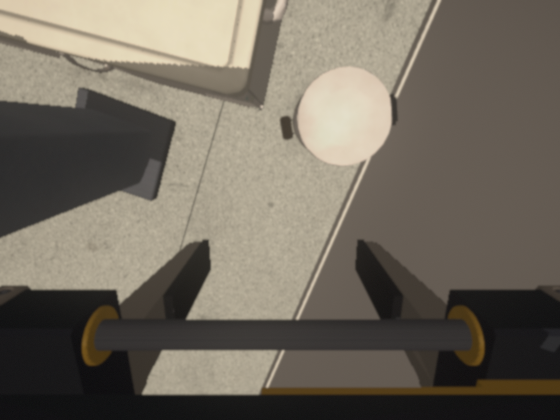

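The call was refused: every row needs all the keys.

```bash
python3 -m creep '[{"grip":1,"x":0.025,"y":0.05,"z":0.02,"rx":0,"ry":0,"rz":10.5},{"grip":1,"x":0.03,"y":0.054,"z":0.02,"rx":0,"ry":0,"rz":10.5},{"grip":1,"x":0.032,"y":0.053,"z":0,"rx":0,"ry":0,"rz":10.5},{"grip":1,"x":0.032,"y":0.053,"z":0,"rx":0,"ry":0,"rz":10.5},{"grip":1,"x":0.032,"y":0.053,"z":0,"rx":0,"ry":0,"rz":10.5},{"grip":1,"x":0.032,"y":0.053,"z":0,"rx":0,"ry":0,"rz":10.5},{"grip":1,"x":0.032,"y":0.053,"z":0,"rx":0,"ry":0,"rz":10.5},{"grip":1,"x":0.032,"y":0.053,"z":0,"rx":0,"ry":0,"rz":10.5},{"grip":1,"x":0,"y":0,"z":0,"rx":0,"ry":0,"rz":10.5},{"grip":1,"x":0,"y":0,"z":0,"rx":0,"ry":0,"rz":0}]' ; python3 - <<'E'
from h import *
print(yaw().round(3))
s=shot("wrist"); cv2.imwrite("pics/w2.png",s["color"][:,:,::-1]); print(bot.observe()["joints"].round(3))
E
```

```text
time_s: 1.55
tcp_pos: [0.4732, -0.1783, 0.2562]
eef_rot: [0.004, 0.521, 0.853, 0.0]
contact_force: [-0.7, 0.3, -0.2]
gripper_width: 0.0919
[[-0.457  0.89   0.007]
 [ 0.89   0.457 -0.004]
 [-0.007  0.004 -1.   ]]
[ 0.767  0.225 -0.542  1.882  0.134  1.062  0.644]
```

View pics/w2.png

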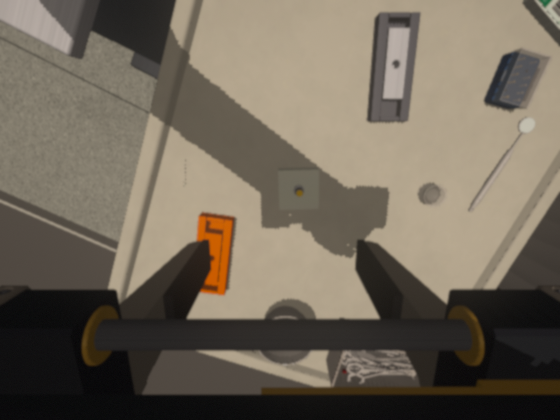

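Wrist view: block centred at (299,188) with the yellow dot at (299,191), grey stand at (396,65), orange decoy at (215,252). I'll extract centroids from here and triangulate against the top and side views.

```bash
cat > m.py <<'E'
from h import *
def yel(s,box=None):
    hsv=cv2.cvtColor(s["color"],cv2.COLOR_RGB2HSV); m=cv2.inRange(hsv,(22,110,70),(35,255,255))
    n,l,st,c=cv2.connectedComponentsWithStats(m); return [(c[i].round(2),int(st[i,4])) for i in range(1,n) if 2<st[i,4]<400]
E
python3 - <<'E'
from m import *
s={n:shot(n) for n in("top","side","wrist")}
np.save("s1.npy",s,allow_pickle=True)
for n in s: print(n,yel(s[n]))
crop(s["wrist"],260,150,340,230,6,"w2a.png"); crop(s["wrist"],350,0,440,130,4,"w2b.png")
E
```

```text
top [(array([ 15.92, 215.  ]), 26)]
side []
wrist [(array([299.5, 192. ]), 6)]
```

View pics/w2a.png

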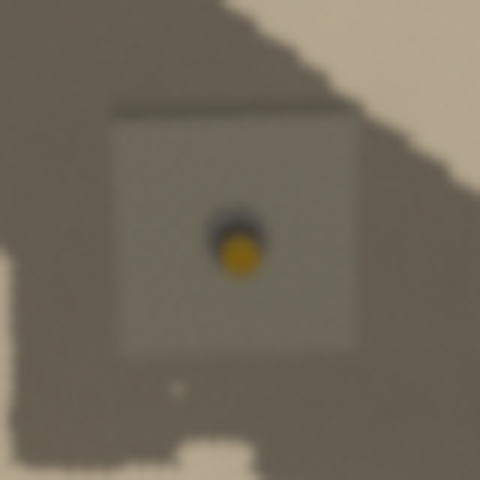

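View pics/w2b.png

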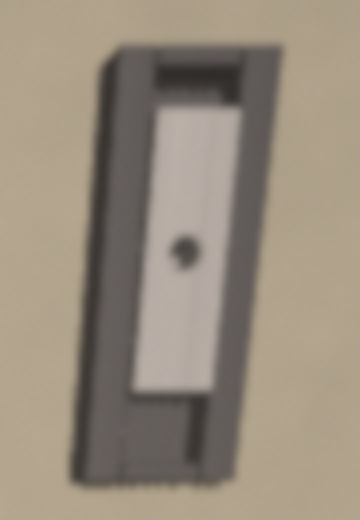

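```bash
python3 -m creep '[{"grip":1,"x":0.01,"y":0,"z":-0.05,"rx":0,"ry":0,"rz":0},{"grip":1,"x":0.01,"y":0,"z":-0.03,"rx":0,"ry":0,"rz":0},{"grip":1,"x":0,"y":0,"z":0,"rx":0,"ry":0,"rz":0}]' ; python3 - <<'E'
from m import *
s=shot("wrist"); np.save("s2.npy",s,allow_pickle=True); print(yel(s)); cv2.imwrite("pics/w3.png",s["color"][:,:,::-1])
crop(s,230,140,370,280,5,"w3a.png")
E
```

```text
time_s: 2.12
tcp_pos: [0.4928, -0.183, 0.1753]
eef_rot: [0.005, 0.527, 0.85, -0.001]
contact_force: [-0.3, -0.5, 0.5]
gripper_width: 0.092
[(array([289.19, 197.29]), 21)]
```

View pics/w3a.png

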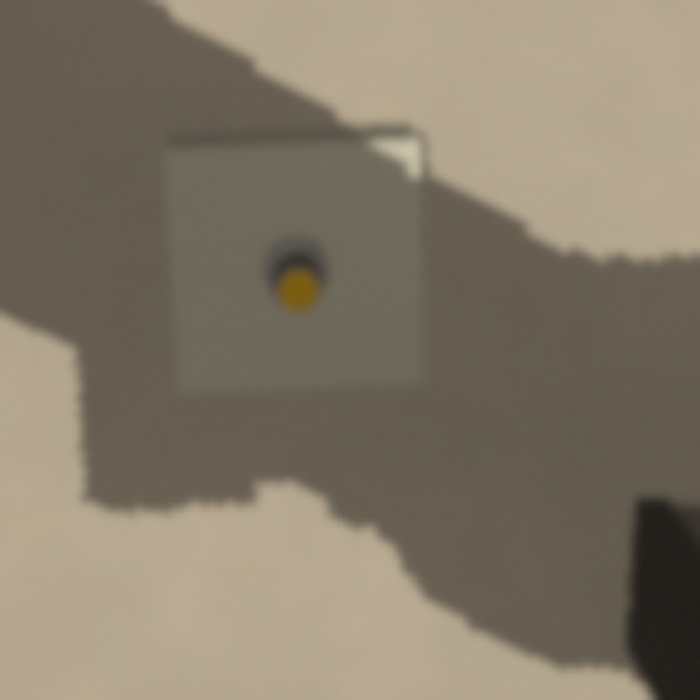

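Close view: dot at (289.2,197.4), block top corners at about (263,168), (314,166), (315,216), (265,218). Triangulating.

```bash
python3 - <<'E'
from m import *
a=np.load("s1.npy",allow_pickle=True).item(); b=np.load("s2.npy",allow_pickle=True).item()
w=a["wrist"]
print("tri dot",tri(w,(299.5,192.1),b,(289.2,197.4)))
print("dot top@45mm",[onplane(x,*p,.045).round(4) for x,p in((w,(299.5,192.1)),(b,(289.2,197.4)))])
# top dot
t=a["top"]["color"]; g=t[245:270,318:342].astype(int); sc=g[...,0]-g[...,2]; 
ys,xs=np.where(sc>sc.max()*0.6); p=(318+xs.mean(),245+ys.mean()); print("top px",p,len(xs))
g=a["side"]["color"][200:225,335:358].astype(int); sc=g[...,0]-g[...,2]
ys,xs=np.where(sc>sc.max()*0.6); ps=(335+xs.mean(),200+ys.mean()); print("side px",ps,len(xs))
print(tri(a["top"],p,a["side"],ps), onplane(a["top"],*p,.045), onplane(a["side"],*ps,.045), tri(b,(289.2,197.4),a["side"],ps))
c=np.array([(165,140),(423,130),(425,382),(178,390)])/5+[229.6,139.6]
P=np.array([onplane(b,*q,.025) for q in c]); print(P.round(4),P.mean(0),np.linalg.norm(P-np.roll(P,1,0),axis=1))
for q in [(250,200),(330,200),(280,185)]: print(depthpt(b,*q).round(4))
print(depthpt(b,289,197))
E
```

```text
tri dot (array([ 0.49746929, -0.17514929,  0.04131233]), np.float64(0.00019916176431037833))
dot top@45mm [array([ 0.4968, -0.1745,  0.045 ]), array([ 0.4971, -0.1744,  0.045 ])]
top px (np.float64(329.7), np.float64(255.7)) 10
side px (np.float64(345.0), np.float64(205.5)) 6
(array([ 0.49784358, -0.17507759,  0.04743271]), np.float64(0.002434318950437928)) [ 0.49679689 -0.17549184  0.045     ] [ 0.49962483 -0.17824057  0.045     ] (array([ 0.49770889, -0.17364817,  0.04838615]), np.float64(0.0022302249910674263))
[[ 0.4589 -0.1617  0.025 ]
 [ 0.5081 -0.1349  0.025 ]
 [ 0.5356 -0.1853  0.025 ]
 [ 0.4859 -0.212   0.025 ]] [ 0.49712531 -0.17347044  0.025     ] [0.05710697 0.0560567  0.05743015 0.05639253]
[ 0.4621 -0.2075  0.0013]
[ 0.5488 -0.1648  0.0007]
[ 0.4845 -0.1709  0.023 ]
[ 0.49672771 -0.17422747  0.04455946]
```

Driver axis at (0.497,-0.174), top measured at 41–48 mm against an expected 45; block 56 mm square checks. On to the stand, turning towards the tongs' yaw.

```bash
python3 -m creep '[{"grip":1,"x":0.008,"y":0.05,"z":0.01,"rx":0,"ry":0,"rz":10.5},{"grip":1,"x":0.008,"y":0.05,"z":0.01,"rx":0,"ry":0,"rz":10.5},{"grip":1,"x":0.008,"y":0.05,"z":0.01,"rx":0,"ry":0,"rz":10.5},{"grip":1,"x":0.008,"y":0.043,"z":0,"rx":0,"ry":0,"rz":10},{"grip":1,"x":0,"y":0,"z":0,"rx":0,"ry":0,"rz":0}]' ; python3 - <<'E'
from m import *
s=shot("wrist"); np.save("s3.npy",s,allow_pickle=True); print(yaw()[:,1]); cv2.imwrite("pics/w4.png",s["color"][:,:,::-1])
E
```

```text
time_s: 2.8
tcp_pos: [0.5273, 0.0114, 0.216]
eef_rot: [0.013, 0.186, 0.982, 0.001]
contact_force: [-0.2, -0.0, 0.0]
gripper_width: 0.092
[0.36938736 0.92925878 0.00557733]
```

View pics/w4.png

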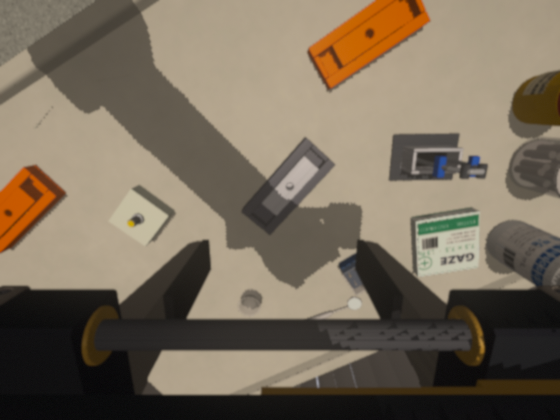

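Stand at (288,185) with its hole at (290,186), holder and tongs at (430,160) aligned with the image axes, and the block at (141,215). Crop of the stand.

```bash
python3 - <<'E'
from m import *
s=np.load("s3.npy",allow_pickle=True).item()
c=s["color"][130:242,235:345,::-1].copy(); c=cv2.convertScaleAbs(c,alpha=1.6); cv2.imwrite("pics/w4a.png",cv2.resize(c,None,fx=5,fy=5,interpolation=cv2.INTER_CUBIC))
E
```

```text
(no output)
```

View pics/w4a.png

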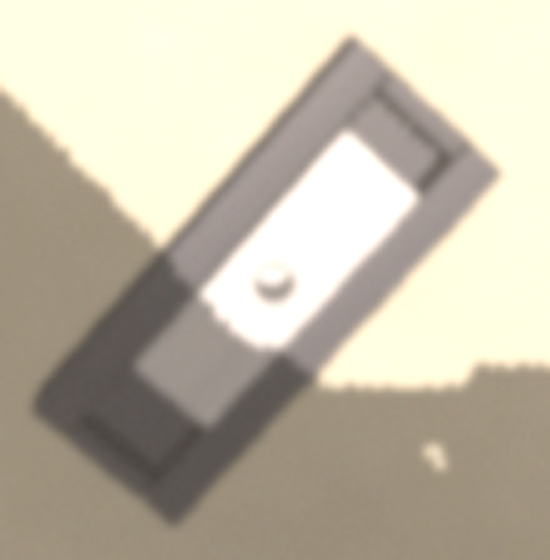

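```bash
python3 - <<'E'
from m import *
s=np.load("s3.npy",allow_pickle=True).item(); a=np.load("s1.npy",allow_pickle=True).item()
f=lambda p:np.array(p)/5+[234.6,129.6]
P=np.array([onplane(s,*f(p),.021) for p in [(350,38),(498,173),(175,522),(38,405)]]);print(P.round(4),P.mean(0).round(4),np.linalg.norm(P-np.roll(P,1,0),axis=1).round(4))
Q=np.array([onplane(s,*f(p),.024) for p in [(350,130),(418,200),(208,428),(136,365)]]);print("plate",Q.round(4),Q.mean(0).round(4),np.linalg.norm(Q-np.roll(Q,1,0),axis=1).round(4))
h=f((274,283)); H=onplane(s,*h,.024); print("hole",h,H)
h1=np.array((186,252))/4+[349.6,-.4]; print("hole w1",h1,onplane(a["wrist"],*h1,.024),"tri",tri(s,h,a["wrist"],h1))
ht=(372/3.6+140-.36,182/3.6+190-.36);print("top",ht,onplane(a["top"],*ht,.024), "tri side?")
ax=(P[0]+P[1]-P[2]-P[3])/2; ax/=np.linalg.norm(ax);d=H-P.mean(0); print("axis",ax,"along",d@ax,"across",d[0]*-ax[1]+d[1]*ax[0])
print("depth", depthpt(s,300,175), depthpt(s,260,230),depthpt(s,313,148))
# predicted side pixel of the hole
print(proj(a["side"],H))
crop(a["side"],285,240,335,300,8,"sideH.png")
E
```

```text
[[ 0.4811  0.0605  0.021 ]
 [ 0.525   0.0833  0.021 ]
 [ 0.5814 -0.0259  0.021 ]
 [ 0.5382 -0.0465  0.021 ]] [0.5315 0.0179 0.021 ] [0.1213 0.0495 0.1229 0.0479]
plate [[ 0.5013  0.0528  0.024 ]
 [ 0.5235  0.0625  0.024 ]
 [ 0.5593 -0.0075  0.024 ]
 [ 0.5369 -0.0183  0.024 ]] [0.5302 0.0224 0.024 ] [0.0796 0.0242 0.0787 0.0249]
hole [289.4 186.2] [0.5299102  0.02203907 0.024     ]
hole w1 [396.1  62.6] [0.53013634 0.02206926 0.024     ] tri (array([0.53000436, 0.02203844, 0.02408203]), np.float64(0.00021953278662780316))
top (242.9733333333333, 240.19555555555553) [0.53036613 0.02145385 0.024     ] tri side?
axis [-0.46487628  0.88537565  0.        ] along 0.004407948449285296 across -0.0005747182829420859
depth [0.52161092 0.03933084 0.02350534] [ 5.78578721e-01 -3.99851852e-02 -1.73816724e-04] [0.49695535 0.06563617 0.02026671]
(np.float64(308.6849782457823), np.float64(266.6158152540514))
```

View pics/sideH.png

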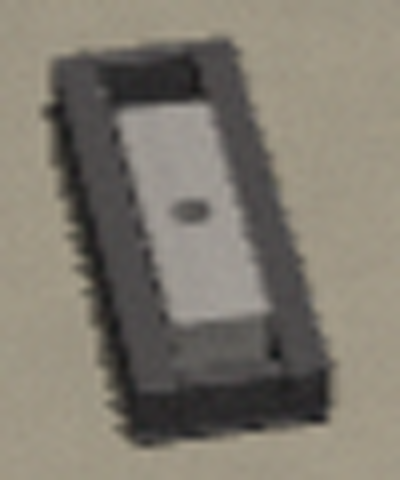

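Hole at (0.530,0.022,0.024): three views agree within 0.6 mm and the side prediction matches, 4.4 mm from mid-channel. On to the holder, levelling the tool.

```bash
cat > lev.py <<'E'
from h import *
import sys
def level(yawdeg):  # tool y azimuth -> needed rotvec deg
    m=yaw(); a=np.radians(yawdeg); y=np.array([np.cos(a),np.sin(a),0]); z=np.array([0,0,-1.]); x=np.cross(y,z)
    return np.degrees(R.from_matrix(np.c_[x,y,z]@m.T).as_rotvec()).round(2)
if __name__=="__main__": print("rotvec needed",level(float(sys.argv[1])),"tcp",bot.observe()["tcp_pos"].round(4))
E
python3 lev.py 68.5
python3 -m creep '[{"grip":1,"x":0.008,"y":0.055,"z":0.01,"rx":0,"ry":0,"rz":0},{"grip":1,"x":0.008,"y":0.055,"z":0.01,"rx":0,"ry":0,"rz":0},{"grip":1,"x":0.008,"y":0.05,"z":0,"rx":0,"ry":0,"rz":0},{"grip":1,"x":0,"y":0,"z":0,"rx":0,"ry":0,"rz":0}]' ; python3 lev.py 68.5;python3 - <<'E'
from m import *
s=shot("wrist"); np.save("s4.npy",s,allow_pickle=True); cv2.imwrite("pics/w5.png",s["color"][:,:,::-1])
E
```

```text
rotvec needed [0.23 1.45 0.18] tcp [0.5273 0.0092 0.2158]
time_s: 3.35
tcp_pos: [0.5538, 0.1628, 0.2395]
eef_rot: [0.015, 0.2, 0.98, -0.002]
contact_force: [0.1, -0.8, -1.2]
gripper_width: 0.0918
rotvec needed [0.56 1.67 1.54] tcp [0.5538 0.1628 0.2395]
```

View pics/w5.png

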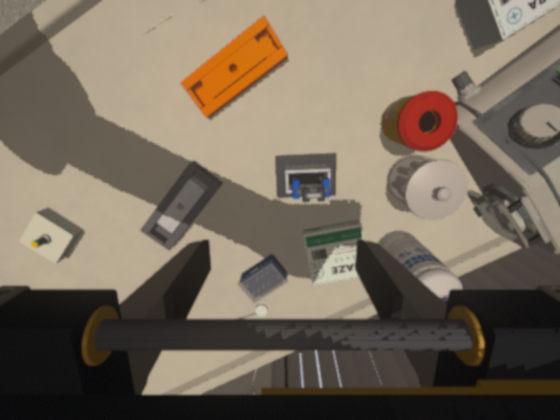

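```bash
python3 - <<'E'
from m import *
s=np.load("s4.npy",allow_pickle=True).item()
crop(s,265,145,350,215,8,"w5a.png")
E
```

```text
(no output)
```

View pics/w5a.png

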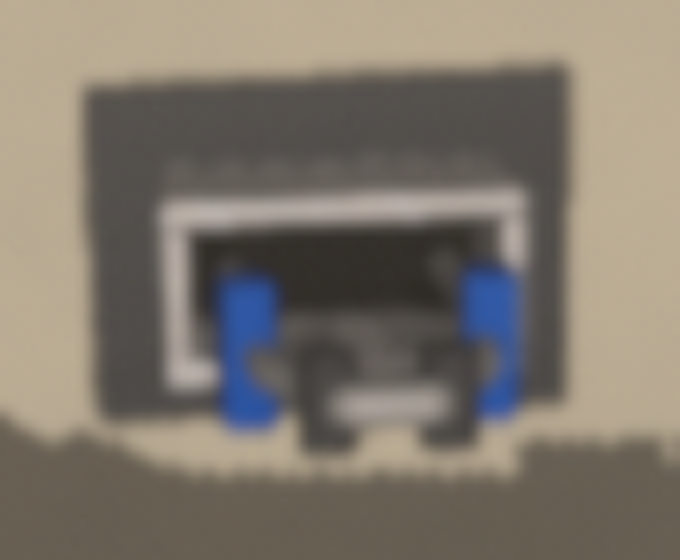

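Tongs crop: blue pads spanning full-image x 292–330, rim's white outline, dark foot corners all visible.

```bash
python3 - <<'E'
from m import *
s=np.load("s4.npy",allow_pickle=True).item(); a=np.load("s1.npy",allow_pickle=True).item()
f=lambda p:(np.array(p)+.5)/8+[264.5,144.5]
def az(v): return np.degrees(np.arctan2(v[1],v[0])).round(2)
F=np.array([onplane(s,*f(p),.004) for p in [(85,90),(570,68),(567,400),(103,418)]]);print("foot",F.mean(0).round(4),az(F[1]-F[0]),az(F[2]-F[3]),np.linalg.norm(F-np.roll(F,1,0),axis=1).round(4))
r0,r1=[onplane(s,*f(p),.038) for p in [(158,205),(525,188)]];print("rim",az(r1-r0),np.linalg.norm(r1-r0),(r0+r1)/2)
B=np.array([onplane(s,*f(p),.081) for p in [(220,280),(518,268),(518,415),(228,432)]]);print("pads",B.mean(0).round(4),az(B[1]-B[0]),az(B[2]-B[3]),np.linalg.norm(B-np.roll(B,1,0),axis=1).round(4))
for n in("top","side"):
    hsv=cv2.cvtColor(a[n]["color"],cv2.COLOR_RGB2HSV); m=cv2.inRange(hsv,(105,140,50),(125,255,255)); k,l,st,c=cv2.connectedComponentsWithStats(m)
    print(n,[(c[i].round(1),st[i,4]) for i in range(1,k) if st[i,4]>6])
hsv=cv2.cvtColor(s["color"],cv2.COLOR_RGB2HSV); m=cv2.inRange(hsv,(105,140,50),(125,255,255)); k,l,st,c=cv2.connectedComponentsWithStats(m)
print("w",[(c[i].round(1),st[i]) for i in range(1,k) if st[i,4]>6])
print("depth crown",depthpt(s,*f((390,405))), "pad",depthpt(s,*f((250,330))),depthpt(s,*f((490,330))),"floor",depthpt(s,*f((330,270))))
E
```

```text
foot [0.5622 0.1961 0.004 ] 69.5 69.2 [0.0577 0.0823 0.0582 0.0822]
rim 69.59 0.0579061258849092 [0.54800466 0.2006125  0.038     ]
pads [0.5617 0.1959 0.081 ] 69.26 70.38 [0.0222 0.0419 0.0214 0.0417]
top [(array([117.4, 139.9]), np.int32(65)), (array([171.1, 222.4]), np.int32(7)), (array([169.1, 227.1]), np.int32(8))]
side [(array([146.7, 290.9]), np.int32(245)), (array([270. , 301.1]), np.int32(47)), (array([256.7, 313.3]), np.int32(64)), (array([151.1, 332.6]), np.int32(25))]
w [(array([325.6, 182.7]), array([323, 179,   6,   9,  46], dtype=int32)), (array([295.2, 187.6]), array([292, 180,   7,  18,  81], dtype=int32)), (array([327., 194.]), array([325, 192,   4,   4,  10], dtype=int32))]
depth crown [0.56191943 0.19545575 0.11037227] pad [0.55276955 0.1810467  0.07906785] [0.56567177 0.21245114 0.08100542] floor [0.56559741 0.19451119 0.00468118]
```

Holder/tongs centre (0.562,0.196), yaw 69.4°: foot, rim and pads agree within 1 mm. The gripper body is wide (±95 mm), so I'll check the heights and positions of the jar, bottle and red pot nearby.

```bash
python3 - <<'E'
from m import *
s=np.load("s4.npy",allow_pickle=True).item()
u,v=np.meshgrid(np.arange(560),np.arange(420)); z=s["z_map"]
d=np.stack([(u-s["cx"])/s["fx"],(v-s["cy"])/s["fy"],np.ones_like(z)],-1)*z[...,None]
P=d@s["W"][:3,:3].T+s["W"][:3,3]
c=np.array([.562,.196]);a=np.radians(69.4);ey=np.array([np.cos(a),np.sin(a)]);ex=np.array([ey[1],-ey[0]])
q=P[...,:2]-c; Y=q@ey;X=q@ex
ok=(z>0)&(v<285)&(u>230)
for lo in range(-140,200,20):
    m=ok&(abs(X)<.06)&(Y*1000>=lo)&(Y*1000<lo+20)
    if m.any(): print(lo,"max z",P[m][:,2].max().round(3))
for nm,(uu,vv) in dict(jar=(442,193),red=(450,120),bottle=(430,260)).items(): print(nm,P[vv,uu].round(3),X[vv,uu].round(3),Y[vv,uu].round(3))
E
python3 lev.py 69.4
```

```text
-120 max z 0.002
-100 max z 0.003
-80 max z 0.004
-60 max z 0.004
-40 max z 0.082
-20 max z 0.113
0 max z 0.294
20 max z 0.295
40 max z 0.005
60 max z 0.003
80 max z 0.075
100 max z 0.079
120 max z 0.095
140 max z 0.096
160 max z 0.08
180 max z 0.078
jar [0.619 0.326 0.095] 0.008 0.142
red [0.551 0.36  0.078] -0.068 0.15
bottle [0.693 0.293 0.096] 0.089 0.137
rotvec needed [0.67 1.67 2.63] tcp [0.5542 0.1599 0.2392]
```

Nothing in the way: the jar top is at 95 mm and the body stays above 145 mm. Aligning above the tongs.

```bash
python3 -m creep '[{"grip":1,"x":0.008,"y":0.036,"z":-0.04,"rx":0.67,"ry":1.67,"rz":2.63},{"grip":1,"x":0,"y":0,"z":-0.03,"rx":0,"ry":0,"rz":0},{"grip":1,"x":0,"y":0,"z":0,"rx":0,"ry":0,"rz":0}]' ; python3 lev.py 69.4;python3 - <<'E'
from m import *
s=shot("wrist"); np.save("s5.npy",s,allow_pickle=True); crop(s,200,120,400,300,4,"w6.png")
E
```

```text
time_s: 3.78
tcp_pos: [0.5656, 0.186, 0.1687]
eef_rot: [0.002, 0.186, 0.983, -0.003]
contact_force: [0.6, -0.5, 0.4]
gripper_width: 0.092
rotvec needed [0.37 0.12 0.83] tcp [0.5656 0.186  0.1687]
```

View pics/w6.png

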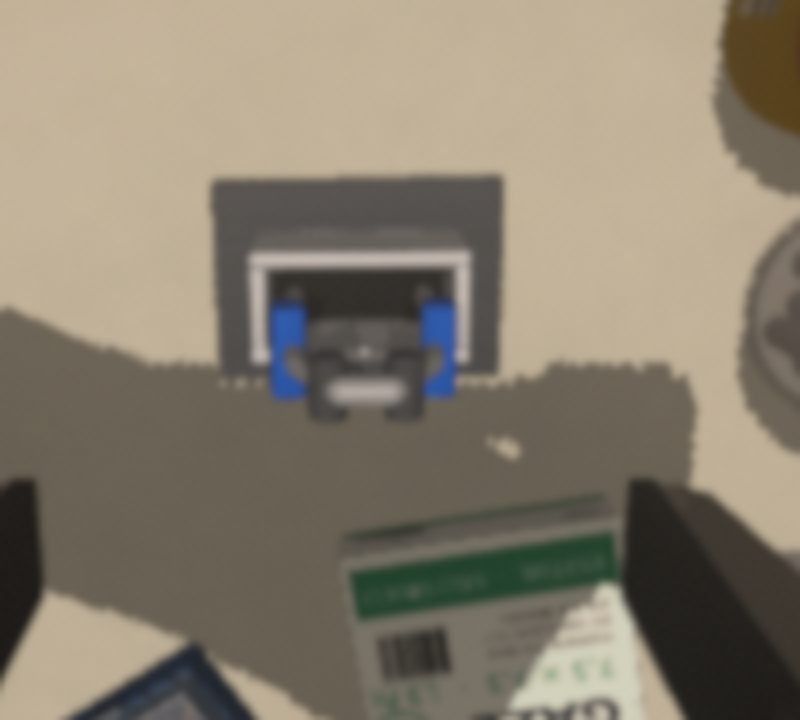

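```bash
python3 - <<'E'
from m import *
s=np.load("s5.npy",allow_pickle=True).item(); o=np.load("s4.npy",allow_pickle=True).item()
f=lambda p:(np.array(p)+.5)/4+[199.5,119.5]; f8=lambda p:(np.array(p)+.5)/8+[264.5,144.5]
def az(v): return np.degrees(np.arctan2(v[1],v[0])).round(2)
c4=[(272,306),(456,302),(456,398),(275,400)]
B=np.array([onplane(s,*f(p),.081) for p in c4]);print("pads",B.mean(0).round(4),az(B[1]-B[0]),az(B[2]-B[3]),np.linalg.norm(B-np.roll(B,1,0),axis=1).round(4))
for p,q in zip(c4,[(220,280),(518,268),(518,415),(228,432)]): print(tri(s,f(p),o,f8(q)))
F=np.array([onplane(s,*f(p),.004) for p in [(212,180),(503,176),(498,375),(222,375)]]);print("foot",F.mean(0).round(4),az(F[1]-F[0]),np.linalg.norm(F-np.roll(F,1,0),axis=1).round(4))
E
```

```text
pads [0.5621 0.1959 0.081 ] 69.89 69.3 [0.0222 0.0413 0.0226 0.0416]
(array([0.54507403, 0.17976262, 0.07682388]), np.float64(0.0004220370746701071))
(array([0.55851041, 0.2191227 , 0.08193157]), np.float64(0.0002095646743145935))
(array([0.5766082 , 0.21149875, 0.08966465]), np.float64(0.0007782304986986609))
(array([0.5650907 , 0.17256119, 0.08104177]), np.float64(0.00027685770766642793))
foot [0.5617 0.196  0.004 ] 69.37 [0.0578 0.0824 0.0588 0.082 ]
```

Pads at (0.562,0.196), triangulated top about 82 mm, as expected. Descend in stages.

```bash
python3 -m creep '[{"grip":1,"x":-0.0036,"y":0.01,"z":-0.02,"rx":0.37,"ry":0.12,"rz":0.83},{"grip":1,"x":0,"y":0,"z":-0.03,"rx":0,"ry":0,"rz":0},{"grip":1,"x":0,"y":0,"z":0,"rx":0,"ry":0,"rz":0},{"grip":1,"x":0,"y":0,"z":0,"rx":0,"ry":0,"rz":0}]' ; python3 lev.py 69.4
```

```text
time_s: 4.32
tcp_pos: [0.5649, 0.1957, 0.1224]
eef_rot: [0.004, 0.18, 0.984, 0.002]
contact_force: [-0.1, 1.0, 0.5]
gripper_width: 0.092
rotvec needed [-0.15  0.51  0.19] tcp [0.5649 0.1957 0.1224]
```

```bash
python3 -m creep '[{"grip":1,"x":-0.003,"y":0,"z":-0.025,"rx":-0.15,"ry":0.5,"rz":0.2},{"grip":1,"x":0,"y":0,"z":-0.025,"rx":0,"ry":0,"rz":0},{"grip":1,"x":0,"y":0,"z":0,"rx":0,"ry":0,"rz":0}]' ; python3 lev.py 69.4
```

```text
time_s: 4.7
tcp_pos: [0.5623, 0.1957, 0.071]
eef_rot: [0.001, 0.179, 0.984, 0.0]
contact_force: [-0.0, 0.3, -0.8]
gripper_width: 0.0919
rotvec needed [-0.    0.11 -0.01] tcp [0.5623 0.1957 0.071 ]
```

```bash
python3 -m creep '[{"grip":1,"x":0,"y":0.0003,"z":-0.014,"rx":0,"ry":0,"rz":0},{"grip":0.6,"x":0,"y":0,"z":0,"rx":0,"ry":0,"rz":0},{"grip":0.6,"x":0,"y":0,"z":0,"rx":0,"ry":0,"rz":0},{"grip":0.6,"x":0,"y":0,"z":0,"rx":0,"ry":0,"rz":0}]' 20; python3 -m creep '[{"grip":0.451,"x":0,"y":0,"z":0,"rx":0,"ry":0,"rz":0},{"grip":0.451,"x":0,"y":0,"z":0,"rx":0,"ry":0,"rz":0},{"grip":0.451,"x":0,"y":0,"z":0,"rx":0,"ry":0,"rz":0},{"grip":0.451,"x":0,"y":0,"z":0,"rx":0,"ry":0,"rz":0}]'; python3 lev.py 69.4
python3 - <<'E'
from m import *
s=shot("side"); crop(s,215,270,325,360,6,"sd1.png")
E
```

```text
time_s: 5.2
tcp_pos: [0.5632, 0.1968, 0.0574]
eef_rot: [0.002, 0.179, 0.984, 0.001]
contact_force: [-0.4, 0.2, -0.8]
gripper_width: 0.0637
time_s: 5.7
tcp_pos: [0.5636, 0.1967, 0.0582]
eef_rot: [0.002, 0.179, 0.984, 0.001]
contact_force: [-0.0, -0.2, -0.5]
gripper_width: 0.0418
rotvec needed [-0.06  0.3  -0.01] tcp [0.5636 0.1967 0.0582]
```

View pics/sd1.png

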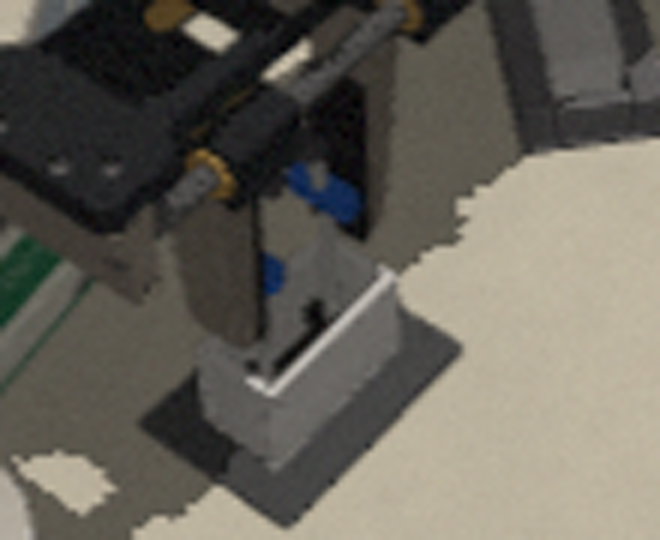

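The fingers sit on the blue pads at 41.8 mm with the tongs upright. Tighten slightly and lift.

```bash
python3 -m creep '[{"grip":0.448,"x":0,"y":0,"z":0.01,"rx":0,"ry":0.3,"rz":0},{"grip":0.448,"x":0,"y":0,"z":0.025,"rx":0,"ry":0,"rz":0},{"grip":0.448,"x":0,"y":0,"z":0.03,"rx":0,"ry":0,"rz":0},{"grip":0.448,"x":0,"y":0,"z":0.03,"rx":0,"ry":0,"rz":0},{"grip":0.448,"x":0,"y":0,"z":0,"rx":0,"ry":0,"rz":0}]'; python3 lev.py 69.4
python3 - <<'E'
from m import *
s=shot("side"); crop(s,200,200,340,340,5,"sd2.png"); s=shot("wrist"); cv2.imwrite("pics/w7.png",s["color"][:,:,::-1])
E
```

```text
time_s: 6.38
tcp_pos: [0.5634, 0.1971, 0.1579]
eef_rot: [-0.001, 0.178, 0.984, 0.001]
contact_force: [-0.2, -0.1, -0.7]
gripper_width: 0.0413
rotvec needed [-0.11 -0.05 -0.04] tcp [0.5634 0.1971 0.1579]
```

View pics/sd2.png

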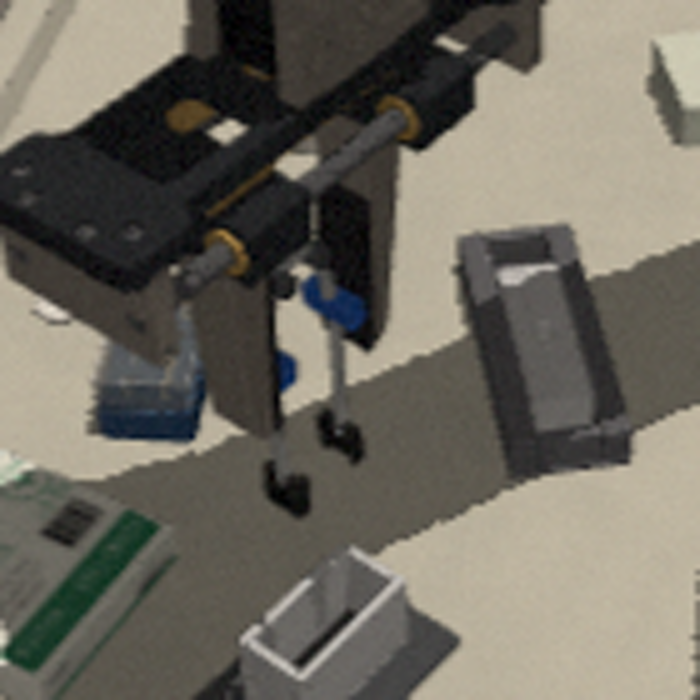

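View pics/w7.png

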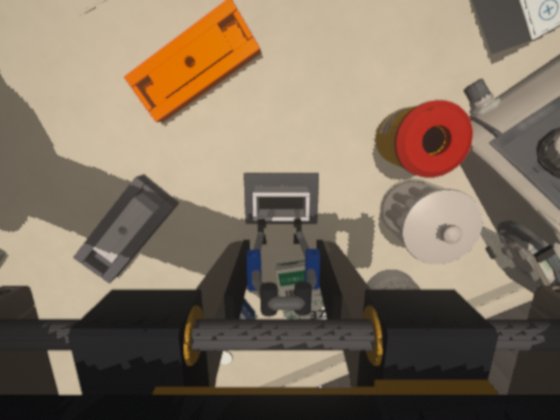

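The tongs hang upright, tips open, and the holder is empty. Wrist view: tips at (262,225) and (297,225). Travel to the driver at height.

```bash
python3 -m creep '[{"grip":0.448,"x":-0.006,"y":-0.03,"z":0.005,"rx":0,"ry":0,"rz":0},{"grip":0.448,"x":-0.008,"y":-0.045,"z":0.005,"rx":0,"ry":0,"rz":0},{"grip":0.448,"x":-0.009,"y":-0.05,"z":0,"rx":0,"ry":0,"rz":0},{"grip":0.448,"x":-0.009,"y":-0.05,"z":0,"rx":0,"ry":0,"rz":0},{"grip":0.448,"x":-0.009,"y":-0.05,"z":0,"rx":0,"ry":0,"rz":0},{"grip":0.448,"x":-0.009,"y":-0.05,"z":0,"rx":0,"ry":0,"rz":0},{"grip":0.448,"x":-0.009,"y":-0.05,"z":0,"rx":0,"ry":0,"rz":0},{"grip":0.448,"x":-0.007,"y":-0.04,"z":0,"rx":0,"ry":0,"rz":0},{"grip":0.448,"x":0,"y":0,"z":0,"rx":0,"ry":0,"rz":0},{"grip":0.448,"x":0,"y":0,"z":0,"rx":0,"ry":0,"rz":0}]'; python3 lev.py 69.4
python3 - <<'E'
from m import *
print(bot.observe()["joints"].round(2))
s=shot("wrist"); np.save("s6.npy",s,allow_pickle=True); crop(s,190,120,390,300,4,"w8.png")
E
```

```text
time_s: 7.72
tcp_pos: [0.4831, -0.1793, 0.1526]
eef_rot: [-0.014, 0.178, 0.984, 0.001]
contact_force: [0.1, 1.3, -0.6]
gripper_width: 0.0413
rotvec needed [-0.38 -1.54 -0.12] tcp [ 0.4831 -0.1793  0.1526]
[ 0.86  0.44 -0.7   1.93  0.35  0.93  1.19]
```

View pics/w8.png

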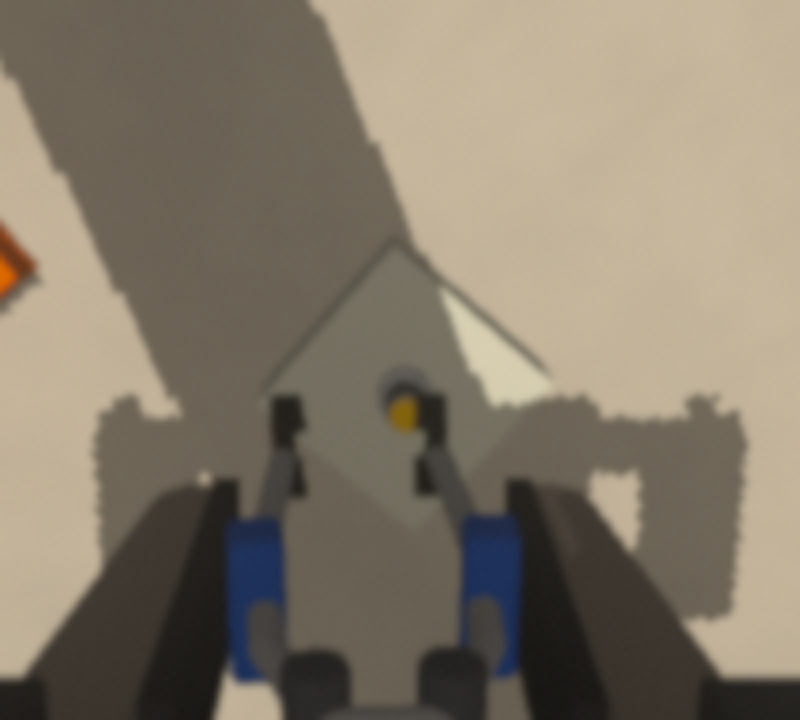

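Driver dot at about (291,223). Tip pads at full-image (258..301, 219..244), midpoint (279,231). Computing the tips' offset in the tool frame.

```bash
python3 - <<'E'
from m import *
s=np.load("s6.npy",allow_pickle=True).item()
T=s["T_tool_cam"]; f=lambda p:(np.array(p)+.5)/4+[189.5,119.5]
def ontool(p,zt):
    u,v=f(p); d=T[:3,:3]@np.array([(u-s["cx"])/s["fx"],(v-s["cy"])/s["fy"],1]); o=T[:3,3]; return o+d*(zt-o[2])/d[2]
for p in [(272,395),(445,395),(415,497),(303,497),(303,395),(415,395)]: print(p,ontool(p,.036).round(4), s["z_map"][tuple(int(round(x)) for x in f(p))[::-1]])
print("mid",ontool((358.5,446),.036))
u,v=f((285,450)); 
for p in [(285,410),(430,485),(285,485)]:
    u,v=f(p); z=s["z_map"][int(v),int(u)]; print("pad depth->tool",(T@np.r_[np.array([(u-s["cx"])/s["fx"],(v-s["cy"])/s["fy"],1])*z,1]).round(4))
print("dot",yel(s),[onplane(s,*p,.045).round(4) for p,n in yel(s)])
E
```

```text
(272, 395) [ 0.0134 -0.0175  0.036 ] 0.23033842
(445, 395) [0.0133 0.0143 0.036 ] 0.31112367
(415, 497) [-0.0068  0.009   0.036 ] 0.31875578
(303, 497) [-0.0068 -0.0121  0.036 ] 0.3445446
(303, 395) [ 0.0134 -0.0118  0.036 ] 0.3123716
(415, 395) [0.0133 0.0088 0.036 ] 0.29407105
mid [ 0.00341766 -0.00163275  0.036     ]
pad depth->tool [ 0.0089 -0.0155  0.0408  1.    ]
pad depth->tool [-0.0047  0.0118  0.037   1.    ]
pad depth->tool [ 0.0026 -0.0141  0.0188  1.    ]
dot [(array([290.53, 223.63]), 19)] [array([ 0.4971, -0.1755,  0.045 ])]
```

```bash
python3 - <<'E'
from m import *
s=np.load("s6.npy",allow_pickle=True).item(); T=s["T_tool_cam"]; print(T.round(4))
crop(s,225,200,345,320,6,"w8b.png")
E
```

```text
[[-1.000e-04 -9.615e-01 -2.748e-01  7.840e-02]
 [ 1.000e+00 -5.000e-04  1.300e-03  6.000e-04]
 [-1.400e-03 -2.748e-01  9.615e-01 -1.691e-01]
 [ 0.000e+00  0.000e+00  0.000e+00  1.000e+00]]
```

View pics/w8b.png

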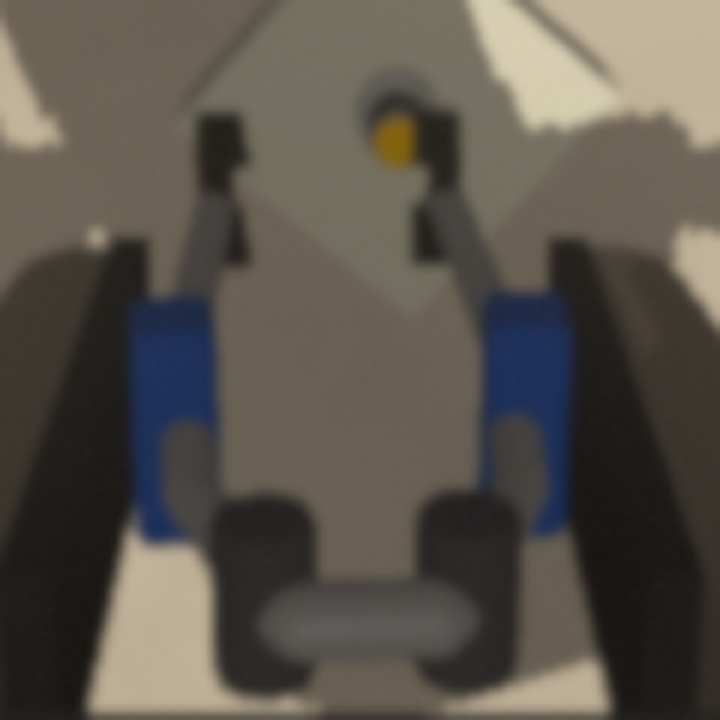

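The crown, pad and tip midpoints (u=286, 283.5, 279.7) show the tongs rolled about 2° in the grip. I'll counter-roll the tool while moving over the driver, tips staying above the head.

```bash
python3 -m creep '[{"grip":0.448,"x":0.008,"y":0.002,"z":-0.01,"rx":0.8,"ry":-1.2,"rz":0},{"grip":0.448,"x":0.006,"y":0.002,"z":-0.015,"rx":0.7,"ry":-1,"rz":0},{"grip":0.448,"x":0,"y":0,"z":-0.015,"rx":0,"ry":0,"rz":0},{"grip":0.448,"x":0,"y":0,"z":0,"rx":0,"ry":0,"rz":0},{"grip":0.448,"x":0,"y":0,"z":0,"rx":0,"ry":0,"rz":0}]'; python3 lev.py 69.4
python3 - <<'E'
from m import *
s=shot("wrist"); np.save("s7.npy",s,allow_pickle=True); crop(s,225,190,345,310,6,"w9.png")
s=shot("side"); crop(s,310,170,390,250,7,"sd3.png")
E
```

```text
time_s: 8.4
tcp_pos: [0.4988, -0.1702, 0.1094]
eef_rot: [0.003, 0.174, 0.985, 0.019]
contact_force: [0.4, 0.3, -1.1]
gripper_width: 0.0412
rotvec needed [-2.08  0.76 -0.61] tcp [ 0.4988 -0.1702  0.1094]
```

View pics/w9.png

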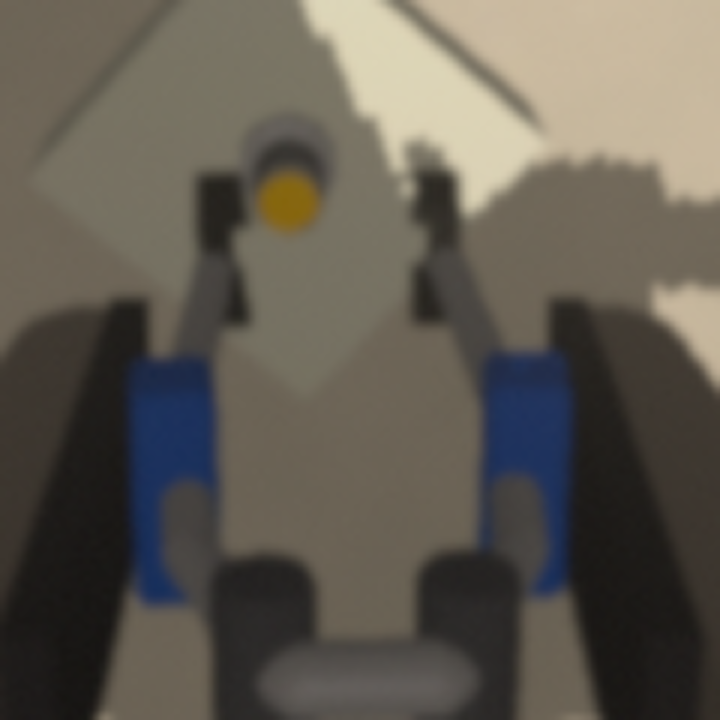

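View pics/sd3.png

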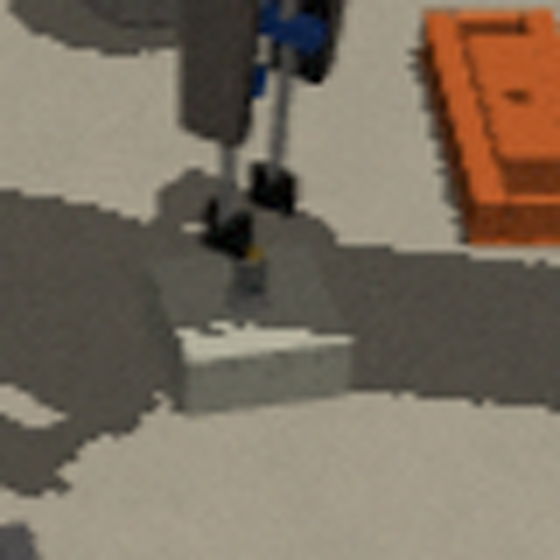

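```bash
cat > tip.py <<'E'
from m import *
def tipmid(s,u,vback,zt=.036):  # back top edge of tip pads -> tool coords of pad-top centre
    T=s["T_tool_cam"]; d=T[:3,:3]@np.array([(u-s["cx"])/s["fx"],(vback-s["cy"])/s["fy"],1]); o=T[:3,3]; p=o+d*(zt-o[2])/d[2]
    return p+[.008,0,0]
def toolworld(s,p): return ((s["W"]@np.linalg.inv(s["T_tool_cam"]))@np.r_[p,1])[:3]
E
python3 - <<'E'
from tip import *
s=np.load("s7.npy",allow_pickle=True).item()
g=lambda x,y:((x+.5)/6+224.5,(y+.5)/6+189.5)
p=tipmid(s,*g(330,325)); P=toolworld(s,p); print("tip tool",p.round(4),"world",P.round(4), "sole",toolworld(s,p+[0,0,.016]).round(4))
D=onplane(s,*g(290,203),.045); print("dot",D.round(4),yel(s), "needed",(D-P).round(4))
E
```

```text
tip tool [ 0.0014 -0.0015  0.036 ] world [ 0.4975 -0.1698  0.0734] sole [ 0.4977 -0.1692  0.0574]
dot [ 0.4972 -0.1747  0.045 ] [(array([272.54, 223.05]), 39)] needed [-0.0003 -0.0049 -0.0284]
```

```bash
python3 -m creep '[{"grip":0.448,"x":0,"y":-0.005,"z":0,"rx":0,"ry":0,"rz":-0.5},{"grip":0.448,"x":0,"y":0,"z":0,"rx":0,"ry":0,"rz":0}]'; python3 lev.py 69.4
python3 - <<'E'
from tip import *
s=shot("wrist"); np.save("s8.npy",s,allow_pickle=True); crop(s,225,190,345,310,6,"w10.png")
g=lambda x,y:((x+.5)/6+224.5,(y+.5)/6+189.5)
p=tipmid(s,*g(330,325)); P=toolworld(s,p); d=yel(s)[0][0]; D=onplane(s,*d,.045); print(d,P.round(4),D.round(4),(D-P).round(4))
E
```

```text
time_s: 8.75
tcp_pos: [0.4993, -0.1762, 0.1104]
eef_rot: [0.004, 0.179, 0.984, 0.018]
contact_force: [-0.8, -0.8, -0.5]
gripper_width: 0.0411
rotvec needed [-1.99  0.86 -0.03] tcp [ 0.4993 -0.1762  0.1104]
[279.13 219.87] [ 0.498  -0.1759  0.0744] [ 0.4969 -0.1749  0.045 ] [-0.0011  0.0009 -0.0294]
```

View pics/w10.png

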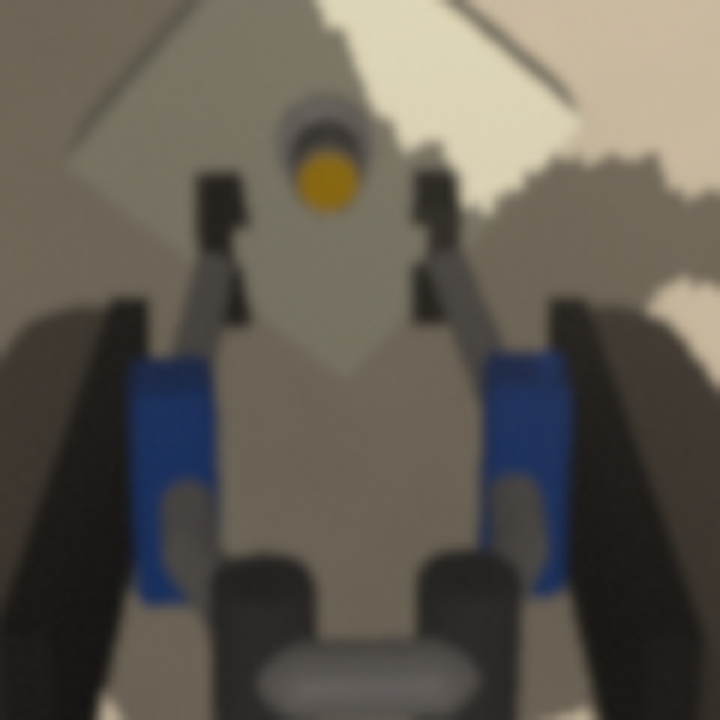

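Dot centred between the tips across the closing line. Descend, with a check at the end.

```bash
python3 -m creep '[{"grip":0.448,"x":-0.001,"y":0.0008,"z":-0.01,"rx":0,"ry":0,"rz":0},{"grip":0.448,"x":0,"y":0,"z":-0.008,"rx":0,"ry":0,"rz":0},{"grip":0.448,"x":0,"y":0,"z":-0.006,"rx":0,"ry":0,"rz":0},{"grip":0.448,"x":0,"y":0,"z":0,"rx":0,"ry":0,"rz":0}]'; python3 lev.py 69.4
python3 - <<'E'
from tip import *
s=shot("wrist"); np.save("s9.npy",s,allow_pickle=True); crop(s,225,190,345,310,6,"w11.png")
g=lambda x,y:((x+.5)/6+224.5,(y+.5)/6+189.5)
p=tipmid(s,*g(330,325)); P=toolworld(s,p); d=yel(s)[0][0]; D=onplane(s,*d,.045); print(d,P.round(4),D.round(4),(D-P).round(4))
s=shot("side"); crop(s,310,170,390,250,7,"sd4.png")
E
```

```text
time_s: 9.3
tcp_pos: [0.4977, -0.1749, 0.0844]
eef_rot: [0.004, 0.178, 0.984, 0.019]
contact_force: [-0.1, 0.1, -0.7]
gripper_width: 0.0411
rotvec needed [-2.02  0.82 -0.05] tcp [ 0.4977 -0.1749  0.0844]
[279.04 233.07] [ 0.4965 -0.1746  0.0483] [ 0.497  -0.1751  0.045 ] [ 0.0005 -0.0005 -0.0033]
```

View pics/w11.png

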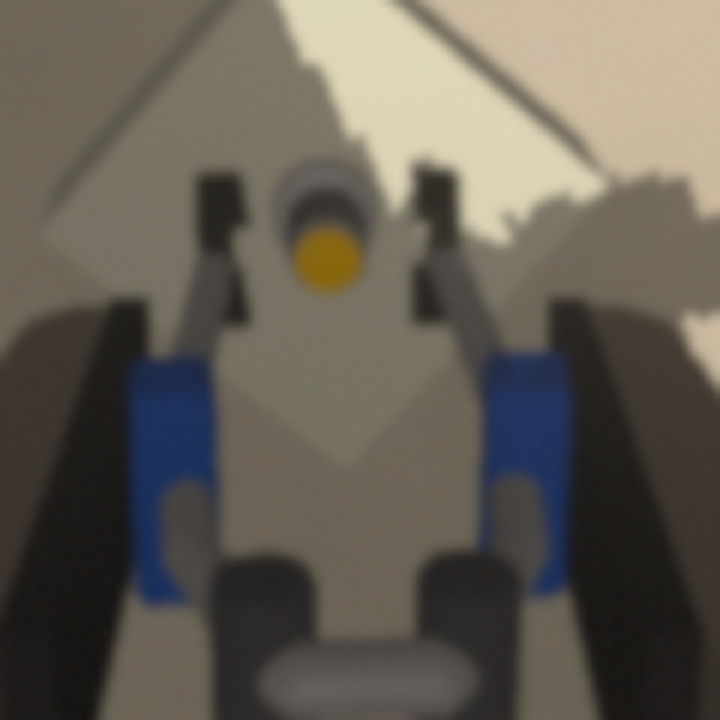

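View pics/sd4.png

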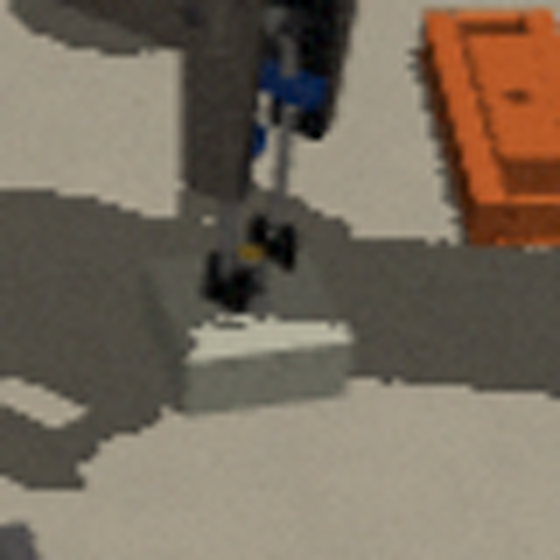

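Dot centred between the pads, pads spanning the head in height. Squeeze at 40 N.

```bash
python3 -m creep '[{"grip":0.42,"x":0,"y":0,"z":0,"rx":0,"ry":0,"rz":0},{"grip":0.4,"x":0,"y":0,"z":0,"rx":0,"ry":0,"rz":0},{"grip":0.38,"x":0,"y":0,"z":0,"rx":0,"ry":0,"rz":0},{"grip":0.35,"x":0,"y":0,"z":0,"rx":0,"ry":0,"rz":0},{"grip":0.33,"x":0,"y":0,"z":0,"rx":0,"ry":0,"rz":0},{"grip":0.33,"x":0,"y":0,"z":0,"rx":0,"ry":0,"rz":0}]' 40; python3 lev.py 69.4
python3 - <<'E'
from tip import *
s=shot("wrist"); crop(s,225,190,345,310,6,"w12.png"); print(yel(s),bot.observe()["contact_force"],bot.observe()["gripper_width"])
E
```

```text
time_s: 10.15
tcp_pos: [0.4986, -0.1752, 0.0856]
eef_rot: [0.005, 0.178, 0.984, 0.018]
contact_force: [-0.3, 0.7, -0.1]
gripper_width: 0.0352
rotvec needed [-1.97  0.94 -0.05] tcp [ 0.4986 -0.1752  0.0856]
[(array([278.98, 231.61]), 51)] [-0.27697934  0.66809346 -0.64898428] 0.03511808668893732
```

View pics/w12.png

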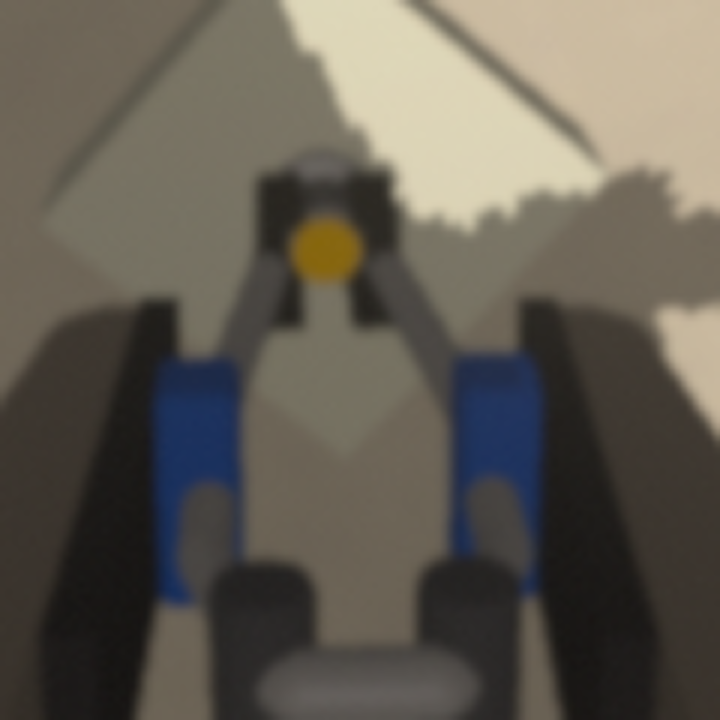

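Shut on the head at 35.2 mm, with the dot cradled between the lips. Lift.

```bash
python3 -m creep '[{"grip":0.33,"x":0,"y":0,"z":0.008,"rx":0,"ry":0,"rz":0},{"grip":0.33,"x":0,"y":0,"z":0.012,"rx":0,"ry":0,"rz":0},{"grip":0.33,"x":0,"y":0,"z":0.02,"rx":0,"ry":0,"rz":0},{"grip":0.33,"x":0,"y":0,"z":0.02,"rx":0,"ry":0,"rz":0},{"grip":0.33,"x":0,"y":0,"z":0,"rx":0,"ry":0,"rz":0},{"grip":0.33,"x":0,"y":0,"z":0,"rx":0,"ry":0,"rz":0}]'; python3 lev.py 69.4
python3 - <<'E'
from tip import *
s=shot("wrist"); crop(s,225,190,345,310,6,"w13.png"); print(yel(s),bot.observe()["contact_force"],bot.observe()["gripper_width"])
s=shot("side"); crop(s,310,160,390,240,7,"sd5.png")
E
```

```text
time_s: 10.95
tcp_pos: [0.4989, -0.1752, 0.1501]
eef_rot: [0.006, 0.178, 0.984, 0.018]
contact_force: [-0.1, -0.8, -0.3]
gripper_width: 0.0345
rotvec needed [-1.91  1.03 -0.06] tcp [ 0.4989 -0.1752  0.1501]
[(array([279.04, 231.54]), 57)] [-0.44845996 -0.55737178  0.20469071] 0.03485518639504216
```

View pics/w13.png

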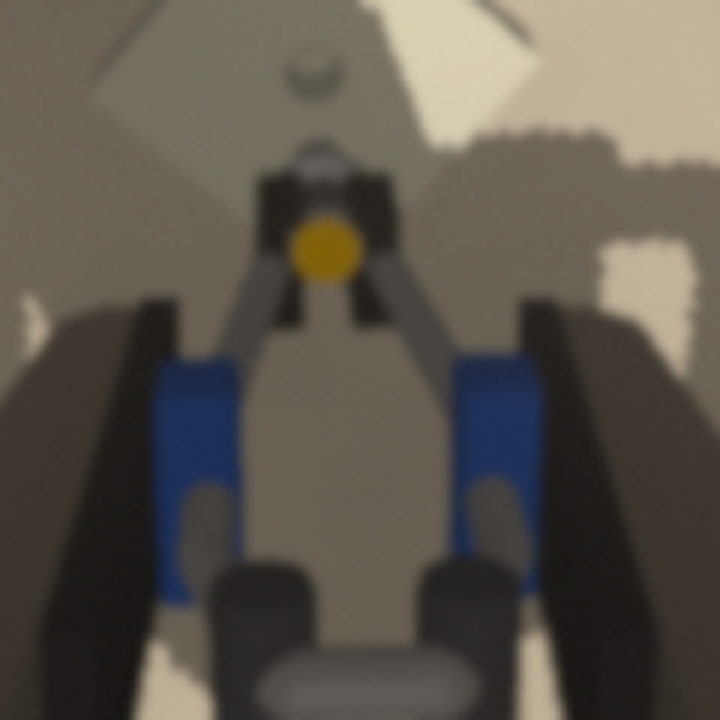

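View pics/sd5.png

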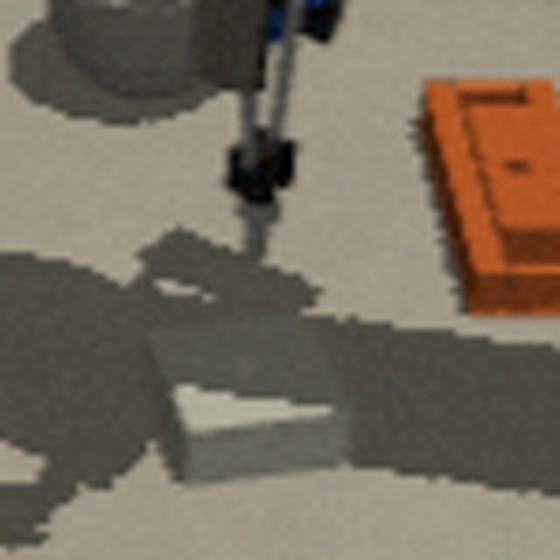

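The driver hangs straight in the tongs, clear of the block (its empty hole now visible). Travel to the hole in the plate.

```bash
python3 -m creep '[{"grip":0.33,"x":0.005,"y":0.025,"z":0,"rx":0,"ry":0,"rz":0},{"grip":0.33,"x":0.007,"y":0.04,"z":0,"rx":0,"ry":0,"rz":0},{"grip":0.33,"x":0.007,"y":0.045,"z":0,"rx":0,"ry":0,"rz":0},{"grip":0.33,"x":0.007,"y":0.045,"z":0,"rx":0,"ry":0,"rz":0},{"grip":0.33,"x":0.006,"y":0.035,"z":0,"rx":0,"ry":0,"rz":0},{"grip":0.33,"x":0,"y":0,"z":0,"rx":0,"ry":0,"rz":0},{"grip":0.33,"x":0,"y":0,"z":0,"rx":0,"ry":0,"rz":0}]'; python3 lev.py 69.4
python3 - <<'E'
from tip import *
s=shot("wrist"); np.save("s10.npy",s,allow_pickle=True); crop(s,215,150,365,270,5,"w14.png"); print(yel(s),bot.observe()["gripper_width"])
E
```

```text
time_s: 11.92
tcp_pos: [0.5282, 0.0196, 0.1448]
eef_rot: [0.001, 0.18, 0.984, 0.019]
contact_force: [0.3, -0.3, -0.3]
gripper_width: 0.0352
rotvec needed [-2.07  0.55  0.09] tcp [0.5282 0.0196 0.1448]
[(array([278.91, 230.91]), 121)] 0.03504967301690313
```

View pics/w14.png

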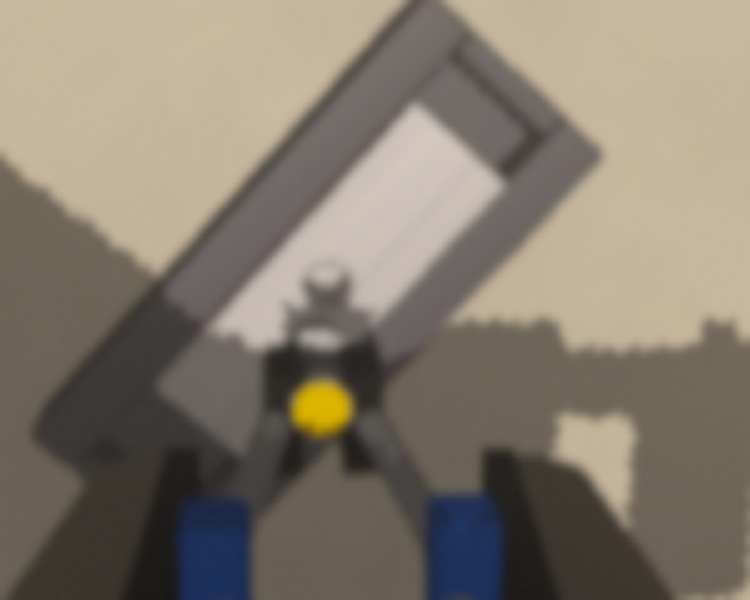

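```bash
python3 - <<'E'
from tip import *
s=np.load("s10.npy",allow_pickle=True).item()
g=lambda x,y:((x+.5)/5+214.5,(y+.5)/5+149.5)
print("hole",onplane(s,*g(327,284),.024).round(4)); D=onplane(s,278.9,231.0,.1042); print("dot",D.round(4),"rel tcp",(D-bot.observe()["tcp_pos"]).round(4))
for n in ("s9.npy",): 
    q=np.load(n,allow_pickle=True).item()
crop(s,260,190,300,250,12,"w14b.png")
E
```

```text
hole [0.5294 0.0221 0.024 ]
dot [0.5261 0.0198 0.1042] rel tcp [-0.0021  0.0002 -0.0407]
```

View pics/w14b.png

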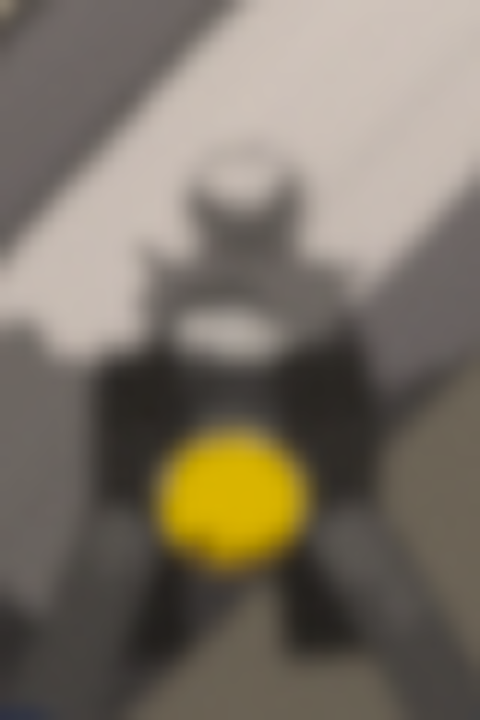

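```bash
python3 -m creep '[{"grip":0.33,"x":0.0035,"y":0.0021,"z":-0.015,"rx":-0.1,"ry":-0.45,"rz":0.14},{"grip":0.33,"x":0,"y":0,"z":-0.015,"rx":0,"ry":0,"rz":0},{"grip":0.33,"x":0,"y":0,"z":0,"rx":0,"ry":0,"rz":0},{"grip":0.33,"x":0,"y":0,"z":0,"rx":0,"ry":0,"rz":0}]'; python3 lev.py 69.4
python3 - <<'E'
from tip import *
s=shot("wrist"); np.save("s11.npy",s,allow_pickle=True); crop(s,240,170,320,250,8,"w15.png"); d=yel(s)[0][0]; tc=bot.observe()["tcp_pos"]; D=onplane(s,*d,tc[2]-.0406); print(D,D-tc)
t=shot("side"); crop(t,280,230,340,290,10,"sd6.png"); np.save("sd6.npy",t,allow_pickle=True)
E
```

```text
time_s: 12.48
tcp_pos: [0.5311, 0.0185, 0.1115]
eef_rot: [0.005, 0.181, 0.983, 0.018]
contact_force: [-0.1, 0.2, 0.1]
gripper_width: 0.0351
rotvec needed [-1.94  0.9   0.23] tcp [0.5311 0.0185 0.1115]
[0.52901751 0.0187589  0.07086487] [-0.00202053  0.00029578 -0.0406    ]
```

View pics/w15.png

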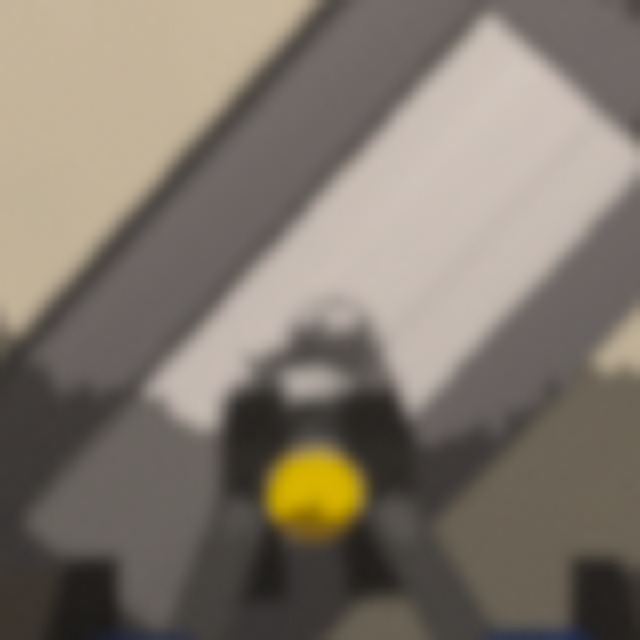

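View pics/sd6.png

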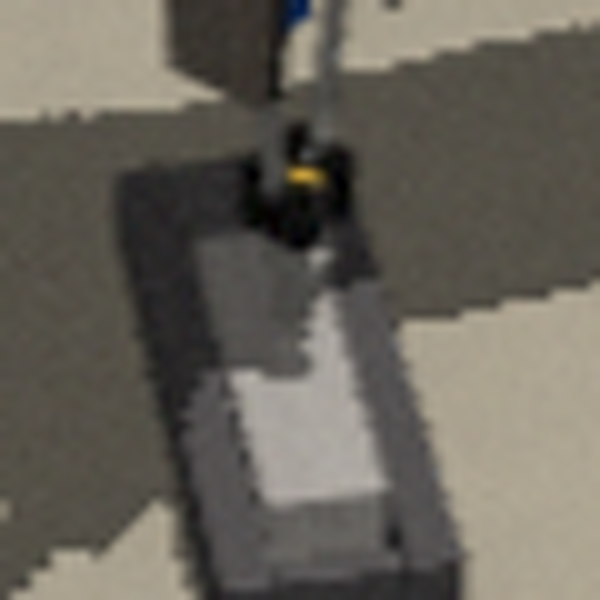

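```bash
python3 -m creep '[{"grip":0.33,"x":0.001,"y":0.0033,"z":-0.003,"rx":0,"ry":0,"rz":0.1},{"grip":0.33,"x":0,"y":0,"z":0,"rx":0,"ry":0,"rz":0}]'; python3 lev.py 69.4
python3 - <<'E'
from tip import *
s=shot("wrist"); crop(s,240,170,320,250,8,"w16.png"); d=yel(s)[0][0]; tc=bot.observe()["tcp_pos"]; D=onplane(s,*d,tc[2]-.0406); print(D,D-tc)
E
```

```text
time_s: 12.82
tcp_pos: [0.5328, 0.0222, 0.1092]
eef_rot: [0.006, 0.18, 0.984, 0.018]
contact_force: [0.0, 0.4, -0.9]
gripper_width: 0.0349
rotvec needed [-1.93  1.    0.12] tcp [0.5328 0.0222 0.1092]
[0.53070434 0.02255949 0.06865373] [-0.00210007  0.0005599  -0.0406    ]
```

View pics/w16.png

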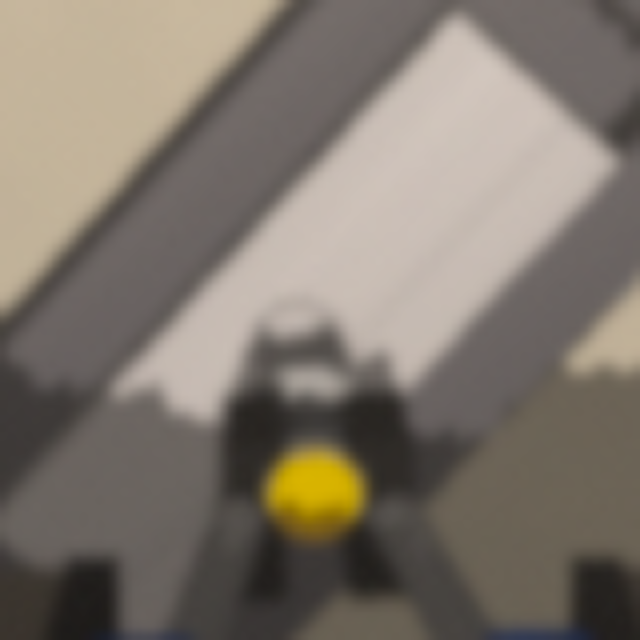

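Hole just left of the shank by about 1 mm. Shift and lower gently.

```bash
python3 -m creep '[{"grip":0.33,"x":-0.0008,"y":-0.0006,"z":-0.003,"rx":0,"ry":0,"rz":0},{"grip":0.33,"x":0,"y":0,"z":-0.002,"rx":0,"ry":0,"rz":0},{"grip":0.33,"x":0,"y":0,"z":0,"rx":0,"ry":0,"rz":0}]'; python3 lev.py 69.4;  python3 -m creep '[{"grip":0.33,"x":0,"y":0,"z":-0.0015,"rx":0,"ry":0,"rz":0},{"grip":0.33,"x":0,"y":0,"z":0,"rx":0,"ry":0,"rz":0}]'
```

```text
time_s: 13.25
tcp_pos: [0.532, 0.0213, 0.1041]
eef_rot: [0.006, 0.18, 0.983, 0.018]
contact_force: [0.2, -0.0, -0.9]
gripper_width: 0.0347
rotvec needed [-1.91  1.02  0.14] tcp [0.532  0.0213 0.1041]
time_s: 13.5
tcp_pos: [0.532, 0.0212, 0.1025]
eef_rot: [0.006, 0.18, 0.983, 0.018]
contact_force: [0.8, -0.6, -1.3]
gripper_width: 0.0352
```

```bash
python3 -m creep '[{"grip":0.33,"x":0,"y":0.0003,"z":-0.001,"rx":0,"ry":0,"rz":0},{"grip":0.33,"x":0,"y":0,"z":-0.001,"rx":0,"ry":0,"rz":0}]';python3 -m creep '[{"grip":0.33,"x":0,"y":0,"z":-0.001,"rx":0,"ry":0,"rz":0},{"grip":0.33,"x":0,"y":0,"z":0,"rx":0,"ry":0,"rz":0}]'; python3 -c "
from tip import *
s=shot('wrist'); crop(s,240,170,320,250,8,'w17.png'); print(yel(s))
print(bot.observe()['contact_force'],bot.observe()['tcp_pos'])"
```

```text
time_s: 13.75
tcp_pos: [0.5321, 0.0216, 0.1004]
eef_rot: [0.006, 0.18, 0.983, 0.018]
contact_force: [0.6, -0.1, -1.0]
gripper_width: 0.0352
time_s: 14.0
tcp_pos: [0.5321, 0.0216, 0.0993]
eef_rot: [0.006, 0.18, 0.983, 0.018]
contact_force: [-0.1, -0.0, -1.5]
gripper_width: 0.0354
[(array([278.7 , 230.48]), 111)]
[-0.56833509 -0.48410281 -1.01176745] [0.53210502 0.02161389 0.0993349 ]
```

View pics/w17.png

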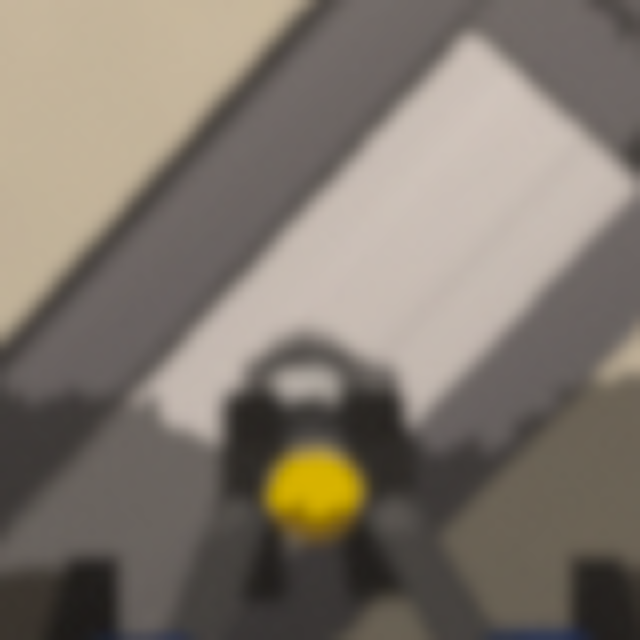

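Already about 3 mm below the plate top with no load, and the dot has not shifted in the tongs: it is entering the hole. Continue.

```bash
python3 -m creep '[{"grip":0.33,"x":0,"y":0,"z":-0.0015,"rx":0,"ry":0,"rz":0},{"grip":0.33,"x":0,"y":0,"z":-0.0015,"rx":0,"ry":0,"rz":0}]';python3 -m creep '[{"grip":0.33,"x":0,"y":0,"z":-0.0015,"rx":0,"ry":0,"rz":0},{"grip":0.33,"x":0,"y":0,"z":-0.0015,"rx":0,"ry":0,"rz":0}]'; python3 -c "
from tip import *
s=shot('wrist'); crop(s,240,170,320,250,8,'w18.png'); print(yel(s))
print(bot.observe()['contact_force'],bot.observe()['tcp_pos'])"; python3 lev.py 69.4
```

```text
time_s: 14.3
tcp_pos: [0.5322, 0.0216, 0.0963]
eef_rot: [0.006, 0.18, 0.983, 0.018]
contact_force: [0.3, -0.7, -0.7]
gripper_width: 0.035
time_s: 14.55
tcp_pos: [0.5322, 0.0216, 0.093]
eef_rot: [0.006, 0.18, 0.983, 0.018]
contact_force: [-0.2, -0.1, -0.9]
gripper_width: 0.0354
[(array([278.82, 230.56]), 114)]
[ 0.56527537  0.16312617 -1.19386227] [0.53206122 0.02155683 0.09284056]
rotvec needed [-1.91  1.02  0.14] tcp [0.5321 0.0216 0.0928]
```

View pics/w18.png

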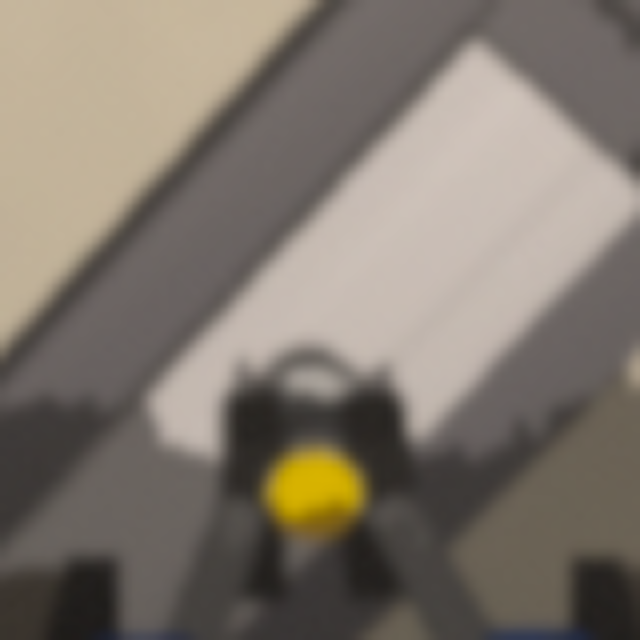

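```bash
python3 -m creep '[{"grip":0.33,"x":0,"y":0,"z":-0.0015,"rx":0,"ry":0,"rz":0},{"grip":0.33,"x":0,"y":0,"z":-0.0015,"rx":0,"ry":0,"rz":0}]';python3 -m creep '[{"grip":0.33,"x":0,"y":0,"z":-0.0015,"rx":0,"ry":0,"rz":0},{"grip":0.33,"x":0,"y":0,"z":-0.0015,"rx":0,"ry":0,"rz":0}]';python3 -m creep '[{"grip":0.33,"x":0,"y":0,"z":-0.001,"rx":0,"ry":0,"rz":0},{"grip":0.33,"x":0,"y":0,"z":0,"rx":0,"ry":0,"rz":0}]'; python3 -m creep '[{"grip":0.33,"x":0,"y":0,"z":-0.001,"rx":0,"ry":0,"rz":0},{"grip":0.33,"x":0,"y":0,"z":0,"rx":0,"ry":0,"rz":0}]'
```

```text
time_s: 14.85
tcp_pos: [0.5321, 0.0216, 0.0897]
eef_rot: [0.006, 0.18, 0.983, 0.018]
contact_force: [0.4, 0.0, -1.0]
gripper_width: 0.0352
time_s: 15.1
tcp_pos: [0.5321, 0.0216, 0.0864]
eef_rot: [0.006, 0.18, 0.983, 0.018]
contact_force: [-0.3, 0.9, -1.2]
gripper_width: 0.0349
time_s: 15.35
tcp_pos: [0.532, 0.0216, 0.0853]
eef_rot: [0.006, 0.18, 0.983, 0.018]
contact_force: [-0.6, 0.2, -1.2]
gripper_width: 0.0352
time_s: 15.6
tcp_pos: [0.5322, 0.0216, 0.0844]
eef_rot: [0.006, 0.18, 0.983, 0.018]
contact_force: [0.8, -0.3, 0.4]
gripper_width: 0.0347
```

```bash
python3 -m creep '[{"grip":0.33,"x":0,"y":0,"z":-0.001,"rx":0,"ry":0,"rz":0},{"grip":0.33,"x":0,"y":0,"z":0,"rx":0,"ry":0,"rz":0}]'; python3 -c "
from tip import *
t=shot('side'); crop(t,280,230,340,290,10,'sd7.png')
s=shot('wrist'); crop(s,240,170,320,250,8,'w19.png'); print(yel(s))
print(bot.observe()['contact_force'],bot.observe()['tcp_pos'])"
```

```text
time_s: 15.85
tcp_pos: [0.5327, 0.0215, 0.0844]
eef_rot: [0.006, 0.18, 0.983, 0.018]
contact_force: [-0.3, 0.2, 0.3]
gripper_width: 0.0352
[(array([279.02, 230.17]), 106)]
[-1.80951362 -0.04987853  2.77190273] [0.5327653  0.02155332 0.08425721]
```

View pics/sd7.png

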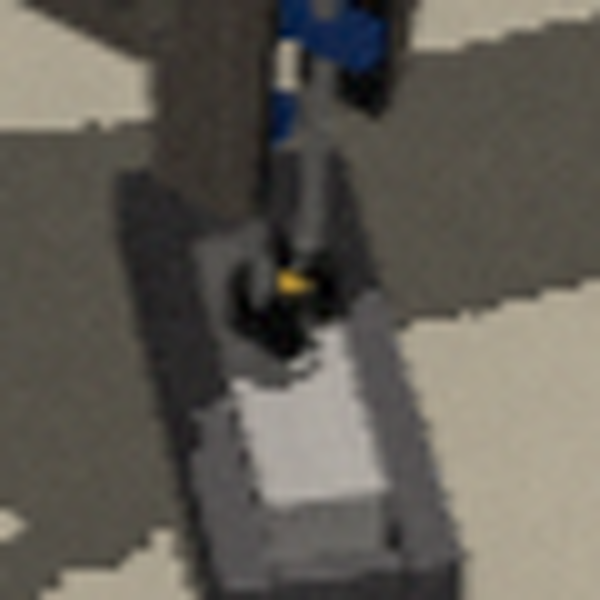

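View pics/w19.png

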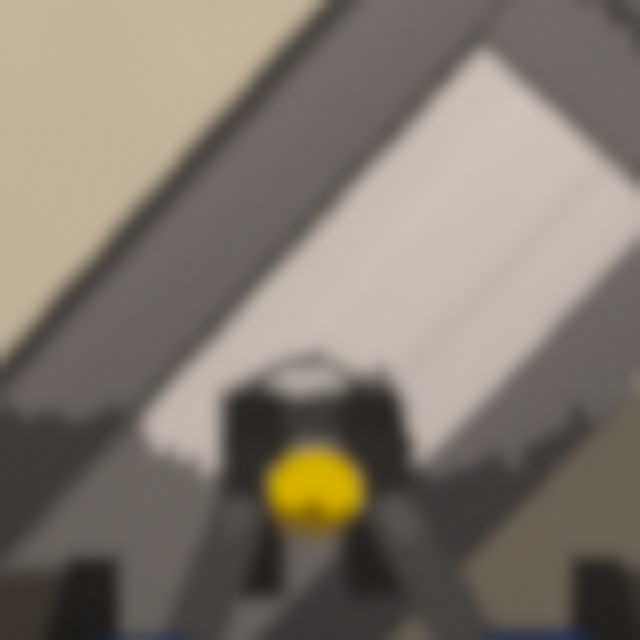

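The TCP stopped at 0.0843 (predicted home 0.0846) with a few newtons of load; collar on the plate. One more gentle press, then release.

```bash
python3 -m creep '[{"grip":0.33,"x":-0.0005,"y":0,"z":-0.001,"rx":0,"ry":0,"rz":0},{"grip":0.33,"x":0,"y":0,"z":0,"rx":0,"ry":0,"rz":0}]'; python3 -m creep '[{"grip":0.37,"x":0,"y":0,"z":0,"rx":0,"ry":0,"rz":0},{"grip":0.4,"x":0,"y":0,"z":0,"rx":0,"ry":0,"rz":0},{"grip":0.43,"x":0,"y":0,"z":0,"rx":0,"ry":0,"rz":0},{"grip":0.448,"x":0,"y":0,"z":0,"rx":0,"ry":0,"rz":0},{"grip":0.448,"x":0,"y":0,"z":0,"rx":0,"ry":0,"rz":0}]' 20; python3 -c "
from tip import *
t=shot('side'); crop(t,280,230,340,290,10,'sd8.png')
s=shot('wrist'); crop(s,225,170,345,290,6,'w20.png'); print(yel(s))
print(bot.observe()['contact_force'],bot.observe()['tcp_pos'])"; python3 lev.py 69.4
```

```text
time_s: 16.2
tcp_pos: [0.5329, 0.0215, 0.0842]
eef_rot: [0.007, 0.18, 0.983, 0.018]
contact_force: [-1.5, 0.2, 0.7]
gripper_width: 0.0349
time_s: 16.82
tcp_pos: [0.5327, 0.0216, 0.0833]
eef_rot: [0.007, 0.18, 0.983, 0.018]
contact_force: [0.9, 0.7, -0.1]
gripper_width: 0.0412
[(array([278.74, 230.49]), 102)]
[-0.00309338  0.28926374 -1.48914141] [0.53269241 0.02160476 0.08333004]
rotvec needed [-1.89  1.15  0.14] tcp [0.5327 0.0216 0.0833]
```

View pics/w20.png

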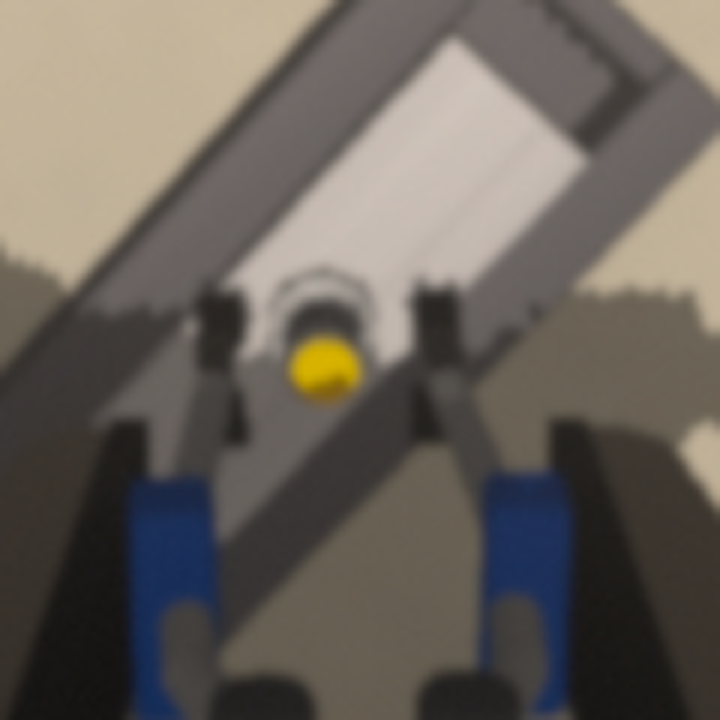

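View pics/sd8.png

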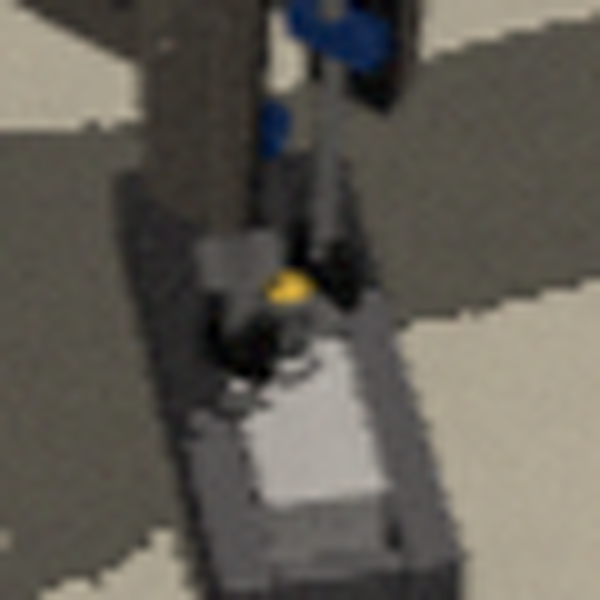

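Tips open, driver standing free with its collar on the plate. Rise straight up and verify.

```bash
python3 -m creep '[{"grip":0.448,"x":0,"y":0,"z":0.008,"rx":0,"ry":0,"rz":0},{"grip":0.448,"x":0,"y":0,"z":0.015,"rx":0,"ry":0,"rz":0},{"grip":0.448,"x":0,"y":0,"z":0.02,"rx":0,"ry":0,"rz":0},{"grip":0.448,"x":0,"y":0,"z":0.03,"rx":0,"ry":0,"rz":0},{"grip":0.448,"x":0,"y":0,"z":0,"rx":0,"ry":0,"rz":0},{"grip":0.448,"x":0,"y":0,"z":0,"rx":0,"ry":0,"rz":0}]'; python3 -c "
from tip import *
t=shot('side'); crop(t,280,230,340,290,10,'sd9.png')
s=shot('wrist'); np.save('s12.npy',s,allow_pickle=True); crop(s,225,130,365,270,5,'w21.png'); 
for d,n in yel(s): print(d,n,onplane(s,*d,.044).round(4),depthpt(s,*d).round(4))
print(bot.observe()['contact_force'],bot.observe()['tcp_pos'])"; python3 lev.py 69.4
```

```text
time_s: 17.68
tcp_pos: [0.533, 0.0219, 0.1621]
eef_rot: [0.008, 0.18, 0.984, 0.018]
contact_force: [-0.2, 0.4, -0.3]
gripper_width: 0.0411
[276.   202.94] 67 [0.5304 0.0218 0.044 ] [0.5307 0.0217 0.0425]
[ 0.11349124 -0.05417172 -0.84225661] [0.53304982 0.02209402 0.16173992]
rotvec needed [-1.88  1.27  0.1 ] tcp [0.533  0.0221 0.1617]
```

View pics/w21.png

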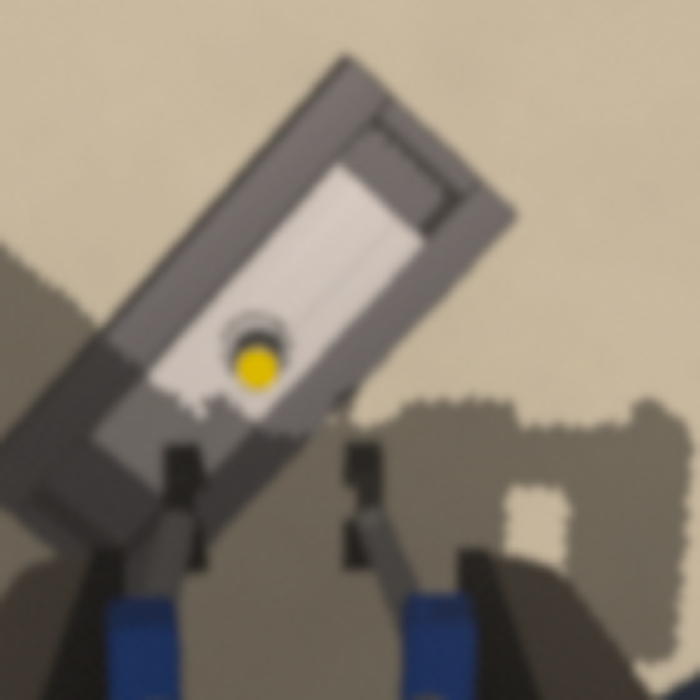

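View pics/sd9.png

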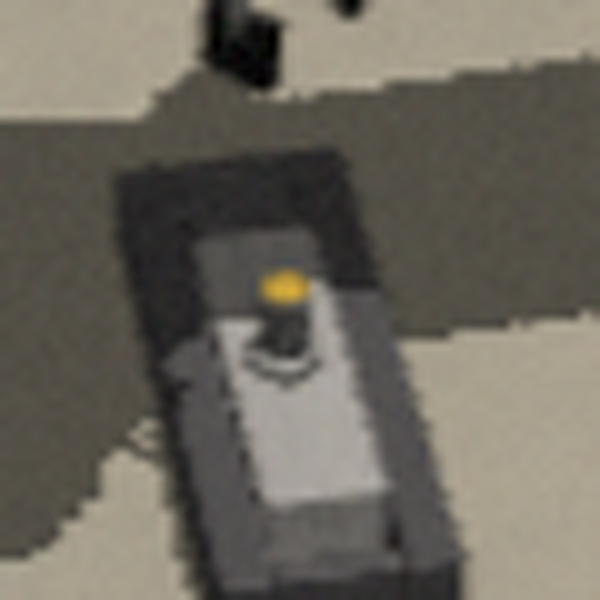

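Driver is home: dot at (0.5305,0.0218), depth reading z≈0.0425 (expected 0.044), upright with the collar flat. Carry the tongs back above the holder.

```bash
python3 -m creep '[{"grip":0.448,"x":0.005,"y":0.027,"z":0,"rx":0,"ry":0.2,"rz":0.1},{"grip":0.448,"x":0.007,"y":0.04,"z":0,"rx":0,"ry":0,"rz":0},{"grip":0.448,"x":0.007,"y":0.045,"z":0,"rx":0,"ry":0,"rz":0},{"grip":0.448,"x":0.007,"y":0.04,"z":0,"rx":0,"ry":0,"rz":0},{"grip":0.448,"x":0.004,"y":0.021,"z":0,"rx":0,"ry":0,"rz":0},{"grip":0.448,"x":0,"y":0,"z":0,"rx":0,"ry":0,"rz":0},{"grip":0.448,"x":0,"y":0,"z":0,"rx":0,"ry":0,"rz":0}]'; python3 -c "
from tip import *
s=shot('wrist'); np.save('s13.npy',s,allow_pickle=True); crop(s,215,130,365,270,5,'w22.png')"; python3 lev.py 69.4
```

```text
time_s: 18.65
tcp_pos: [0.5597, 0.1971, 0.1549]
eef_rot: [0.0, 0.18, 0.983, 0.015]
contact_force: [0.3, -1.0, -1.1]
gripper_width: 0.041
rotvec needed [-1.75  0.38  0.2 ] tcp [0.5597 0.197  0.155 ]
```

View pics/w22.png

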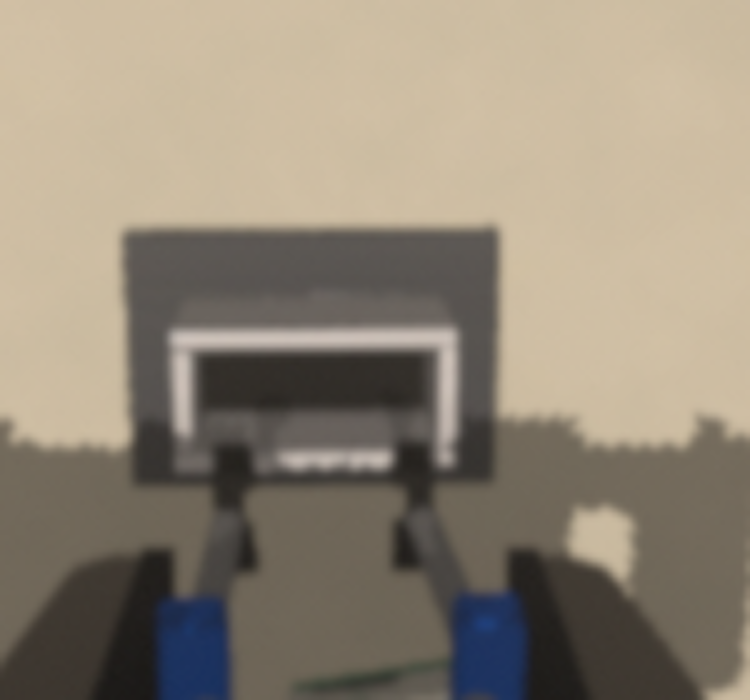

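```bash
python3 - <<'E'
from tip import *
s=np.load("s13.npy",allow_pickle=True).item()
g=lambda x,y:((x+.5)/5+214.5,(y+.5)/5+129.5)
P=np.array([onplane(s,*g(*p),.038) for p in [(168,330),(458,328),(458,470),(172,472)]]); print("rim",P.mean(0).round(4),np.linalg.norm(P-np.roll(P,1,0),axis=1).round(4))
F=np.array([onplane(s,*g(*p),.004) for p in [(124,230),(498,229),(493,482),(136,484)]]); print("foot",F.mean(0).round(4),np.linalg.norm(F-np.roll(F,1,0),axis=1).round(4))
p=tipmid(s,*g(324,570)); T=toolworld(s,p); print("tip",p.round(4),T.round(4),"need",(P.mean(0)-T).round(4),(F.mean(0)-T).round(4))
E
```

```text
rim [0.5619 0.1956 0.038 ] [0.0298 0.058  0.03   0.0588]
foot [0.5618 0.1959 0.004 ] [0.0586 0.0821 0.0589 0.0823]
tip [ 0.0015 -0.0016  0.036 ] [0.558  0.1972 0.1189] need [ 0.0039 -0.0017 -0.0809] [ 0.0038 -0.0013 -0.1149]
```

```bash
python3 -m creep '[{"grip":0.448,"x":0.0035,"y":-0.0016,"z":-0.02,"rx":0.2,"ry":-0.62,"rz":0.2},{"grip":0.448,"x":0,"y":0,"z":-0.025,"rx":0,"ry":0,"rz":0},{"grip":0.448,"x":0,"y":0,"z":-0.01,"rx":0,"ry":0,"rz":0},{"grip":0.448,"x":0,"y":0,"z":0,"rx":0,"ry":0,"rz":0}]'; python3 -c "
from tip import *
s=shot('wrist'); np.save('s14.npy',s,allow_pickle=True); crop(s,215,150,365,270,5,'w23.png')
t=shot('side'); crop(t,215,250,325,350,6,'sd10.png')"; python3 lev.py 69.4
```

```text
time_s: 19.2
tcp_pos: [0.5644, 0.1895, 0.099]
eef_rot: [0.006, 0.182, 0.983, 0.017]
contact_force: [0.4, 0.4, -0.3]
gripper_width: 0.0411
rotvec needed [-1.84  1.17  0.38] tcp [0.565  0.1901 0.0999]
```

View pics/w23.png

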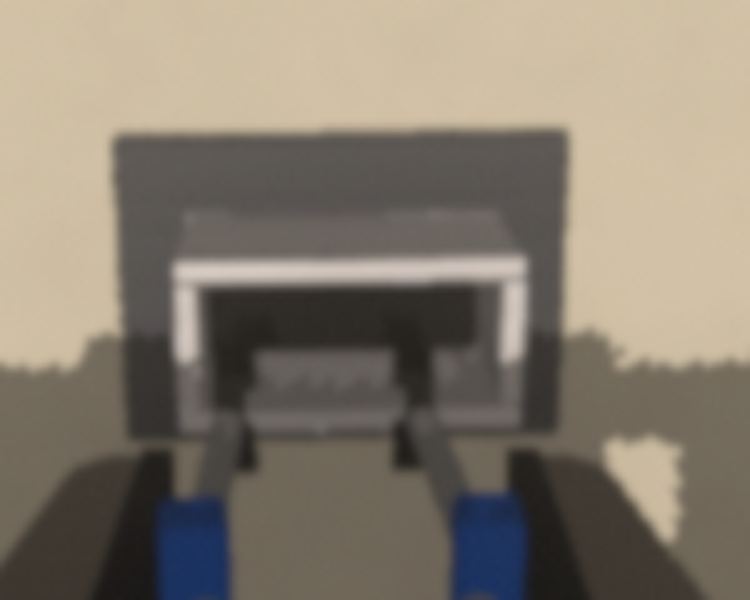

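View pics/sd10.png

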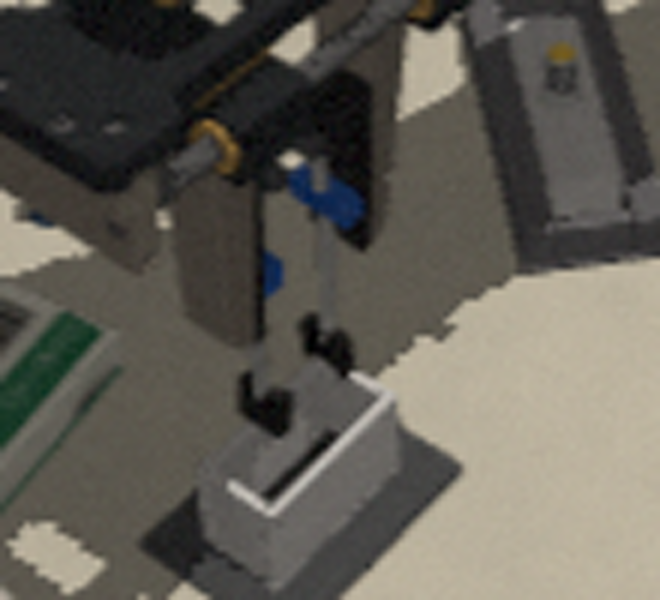

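Tips still above the rim and about 5 mm short in y. Correct before going in.

```bash
python3 -m creep '[{"grip":0.448,"x":-0.0013,"y":0.0055,"z":0,"rx":0.1,"ry":0.15,"rz":0.35},{"grip":0.448,"x":0,"y":0,"z":0,"rx":0,"ry":0,"rz":0},{"grip":0.448,"x":0,"y":0,"z":0,"rx":0,"ry":0,"rz":0}]'; python3 -c "
from tip import *
s=shot('wrist'); np.save('s15.npy',s,allow_pickle=True); crop(s,215,150,365,270,5,'w24.png')"; python3 lev.py 69.4
```

```text
time_s: 19.68
tcp_pos: [0.5646, 0.1967, 0.1019]
eef_rot: [0.007, 0.179, 0.984, 0.019]
contact_force: [-0.5, 0.5, -0.6]
gripper_width: 0.0414
rotvec needed [-2.01  1.18 -0.02] tcp [0.5646 0.1968 0.1019]
```

View pics/w24.png

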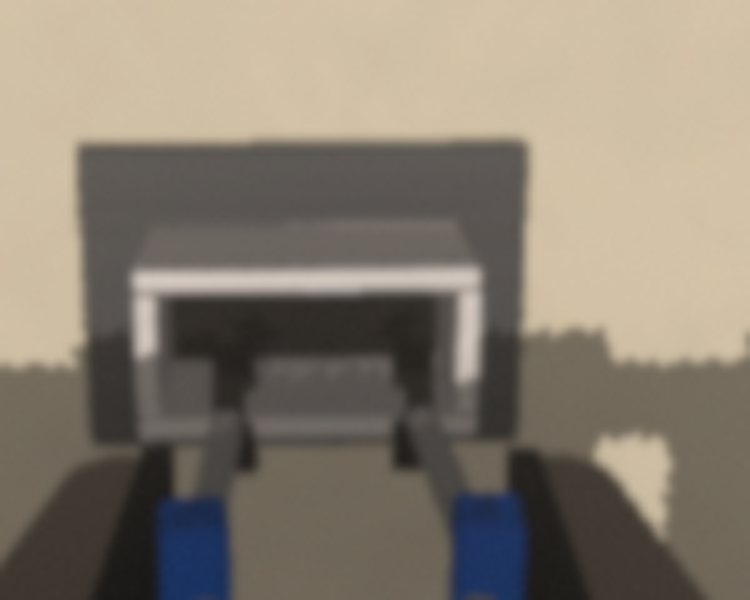

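```bash
python3 -m creep '[{"grip":0.448,"x":-0.0011,"y":-0.0013,"z":-0.006,"rx":0,"ry":0.1,"rz":0},{"grip":0.448,"x":0,"y":0,"z":-0.008,"rx":0,"ry":0,"rz":0},{"grip":0.448,"x":0,"y":0,"z":-0.008,"rx":0,"ry":0,"rz":0},{"grip":0.448,"x":0,"y":0,"z":0,"rx":0,"ry":0,"rz":0}]'; python3 -c "
from tip import *
s=shot('wrist'); crop(s,215,150,365,270,5,'w25.png')"; python3 lev.py 69.4
```

```text
time_s: 20.23
tcp_pos: [0.563, 0.195, 0.0778]
eef_rot: [0.006, 0.179, 0.984, 0.019]
contact_force: [-0.2, -0.5, -0.2]
gripper_width: 0.0413
rotvec needed [-1.99  1.04 -0.01] tcp [0.5632 0.1951 0.0782]
```

View pics/w25.png

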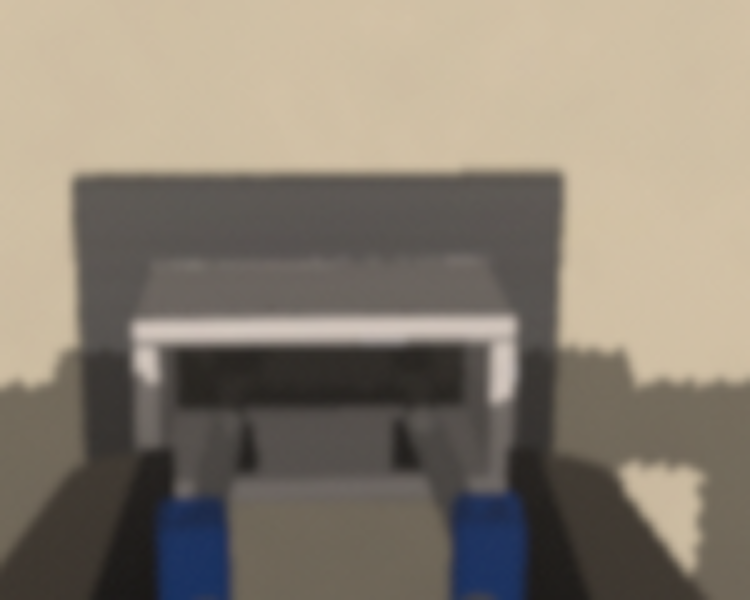

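Tips are inside the cup, centred, no force. Lower on to the floor.

```bash
python3 -m creep '[{"grip":0.448,"x":0,"y":0.0003,"z":-0.008,"rx":0,"ry":0,"rz":0},{"grip":0.448,"x":0,"y":0,"z":-0.007,"rx":0,"ry":0,"rz":0},{"grip":0.448,"x":0,"y":0,"z":0,"rx":0,"ry":0,"rz":0}]';python3 -m creep '[{"grip":0.448,"x":0,"y":0,"z":-0.002,"rx":0,"ry":0,"rz":0},{"grip":0.448,"x":0,"y":0,"z":0,"rx":0,"ry":0,"rz":0}]';python3 -m creep '[{"grip":0.448,"x":0,"y":0,"z":-0.0015,"rx":0,"ry":0,"rz":0},{"grip":0.448,"x":0,"y":0,"z":0,"rx":0,"ry":0,"rz":0}]'
```

```text
time_s: 20.65
tcp_pos: [0.5633, 0.1955, 0.0622]
eef_rot: [0.006, 0.179, 0.984, 0.019]
contact_force: [-0.3, 0.0, -1.2]
gripper_width: 0.0409
time_s: 20.9
tcp_pos: [0.5635, 0.1957, 0.0602]
eef_rot: [0.006, 0.179, 0.984, 0.019]
contact_force: [-0.0, -0.3, -1.8]
gripper_width: 0.0411
time_s: 21.15
tcp_pos: [0.5637, 0.1958, 0.0589]
eef_rot: [0.006, 0.179, 0.984, 0.019]
contact_force: [-1.0, -0.1, -0.3]
gripper_width: 0.0413
```

```bash
python3 -m creep '[{"grip":0.448,"x":0,"y":0,"z":-0.001,"rx":0,"ry":0,"rz":0},{"grip":0.448,"x":0,"y":0,"z":0,"rx":0,"ry":0,"rz":0}]'; python3 -m creep '[{"grip":0.47,"x":0,"y":0,"z":0,"rx":0,"ry":0,"rz":0},{"grip":0.5,"x":0,"y":0,"z":0,"rx":0,"ry":0,"rz":0},{"grip":0.6,"x":0,"y":0,"z":0,"rx":0,"ry":0,"rz":0},{"grip":0.8,"x":0,"y":0,"z":0,"rx":0,"ry":0,"rz":0},{"grip":0.9,"x":0,"y":0,"z":0,"rx":0,"ry":0,"rz":0},{"grip":0.9,"x":0,"y":0,"z":0,"rx":0,"ry":0,"rz":0},{"grip":0.9,"x":0,"y":0,"z":0,"rx":0,"ry":0,"rz":0}]' ; python3 -c "
from tip import *
s=shot('wrist'); crop(s,215,150,365,290,5,'w26.png')
t=shot('side'); crop(t,215,250,325,350,6,'sd11.png')"; python3 lev.py 69.4
```

```text
time_s: 21.4
tcp_pos: [0.5638, 0.1958, 0.058]
eef_rot: [0.006, 0.179, 0.984, 0.019]
contact_force: [-0.0, -0.2, -0.8]
gripper_width: 0.0411
time_s: 22.28
tcp_pos: [0.5641, 0.196, 0.0584]
eef_rot: [0.007, 0.179, 0.984, 0.019]
contact_force: [-0.5, -0.7, -0.7]
gripper_width: 0.0828
rotvec needed [-2.03  1.16 -0.01] tcp [0.5641 0.1959 0.0583]
```

View pics/w26.png

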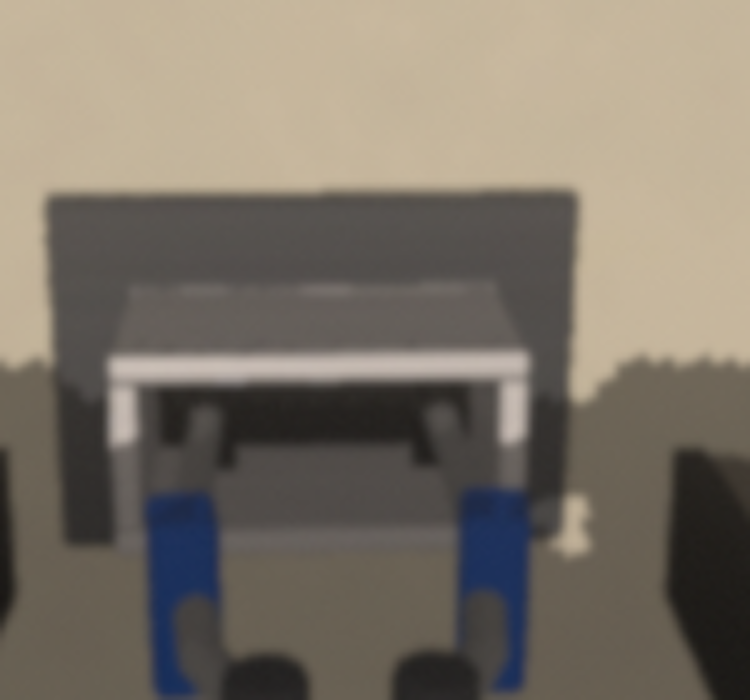

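View pics/sd11.png

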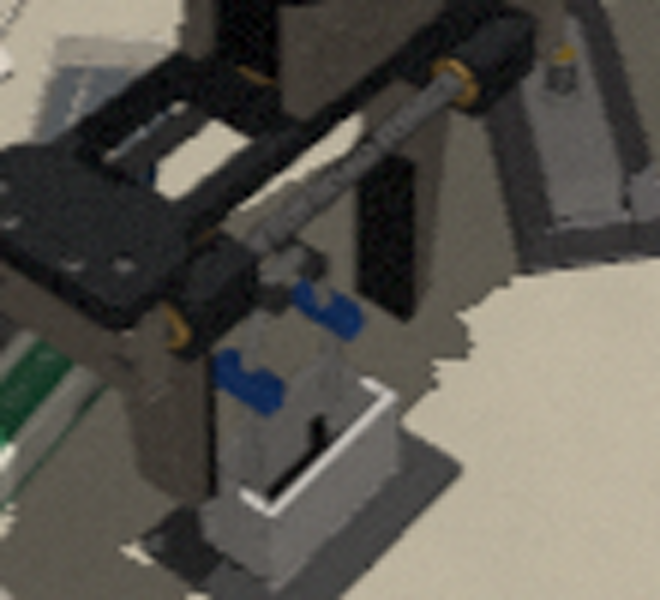

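Tongs released and standing in the cup. Retreat straight up and check everything.

```bash
python3 -m creep '[{"grip":0.95,"x":0,"y":0,"z":0.015,"rx":0,"ry":0,"rz":0},{"grip":0.95,"x":0,"y":0,"z":0.025,"rx":0,"ry":0,"rz":0},{"grip":0.95,"x":0,"y":0,"z":0.03,"rx":0,"ry":0,"rz":0},{"grip":0.95,"x":0,"y":0,"z":0.04,"rx":0,"ry":0,"rz":0},{"grip":0.95,"x":0,"y":-0.01,"z":0.05,"rx":0,"ry":0,"rz":0},{"grip":0.95,"x":-0.01,"y":-0.04,"z":0.03,"rx":0,"ry":0,"rz":0},{"grip":0.95,"x":-0.01,"y":-0.05,"z":0,"rx":0,"ry":0,"rz":0},{"grip":0.95,"x":0,"y":0,"z":0,"rx":0,"ry":0,"rz":0},{"grip":0.95,"x":0,"y":0,"z":0,"rx":0,"ry":0,"rz":0}]' ; python3 -c "
from tip import *
s=shot('wrist'); np.save('s16.npy',s,allow_pickle=True); cv2.imwrite('pics/w27.png',s['color'][:,:,::-1]); print(yel(s))
t=shot('side'); crop(t,215,230,335,350,6,'sd12.png'); t=shot('top'); cv2.imwrite('pics/top9.png',t['color'][:,:,::-1])"
```

```text
time_s: 23.5
tcp_pos: [0.5432, 0.096, 0.2629]
eef_rot: [0.011, 0.177, 0.984, 0.02]
contact_force: [-0.3, 0.2, 0.3]
gripper_width: 0.0875
[(array([220.5, 195.5]), 4)]
```

View pics/w27.png

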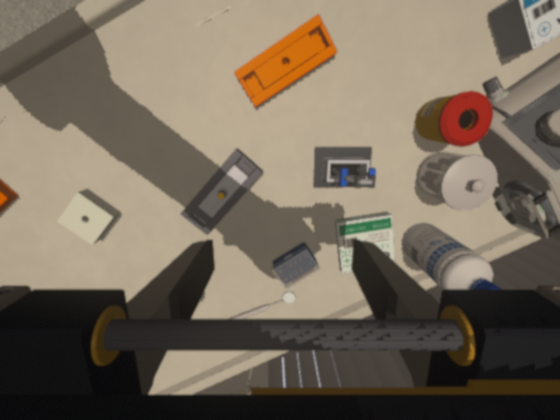

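View pics/sd12.png

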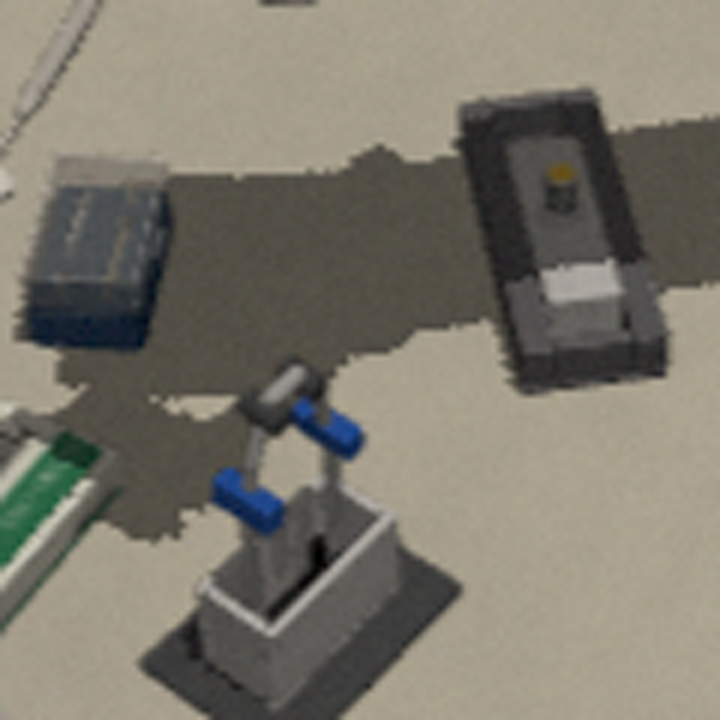

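View pics/top9.png

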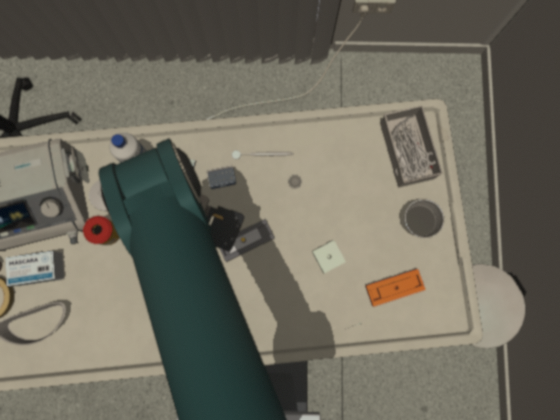

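The tongs stand upright in the cup, the driver is upright in the plate with its dot at wrist px (220,195), and the bystanders are where they were. Quick numeric check of the tongs and driver, then hand in.

```bash
python3 - <<'E'
from tip import *
s=np.load("s16.npy",allow_pickle=True).item()
print("dot",onplane(s,220.5,195.5,.044).round(4), "depth",depthpt(s,221,195).round(4),"plate",depthpt(s,232,180).round(4))
hsv=cv2.cvtColor(s["color"],cv2.COLOR_RGB2HSV); m=cv2.inRange(hsv,(105,140,50),(125,255,255)); m[:, :300]=0; m[210:]=0; m[:,400:]=0
ys,xs=np.where(m>0); c=((xs.min()+xs.max())/2,(ys.min()+ys.max())/2); print("pads mid",c,onplane(s,*c,.081).round(4))
z=[depthpt(s,u,v) for u,v in zip(xs,ys)]; print("pad z max",np.percentile(np.array(z)[:,2],90))
print(bot.observe()["contact_force"],bot.observe()["time_s"]); bot.hand_in(); print("handed in")
E
```

```text
dot [0.5311 0.0225 0.044 ] depth [0.5307 0.0235 0.0444] plate [0.5199 0.0413 0.0233]
pads mid (np.float64(357.5), np.float64(177.0)) [0.5628 0.1957 0.081 ]
pad z max 0.08145877925195465
[-0.38515972  0.52023171 -0.14112702] 23.65
the job is handed in; nothing more can be done
handed in
```

The driver is fully home in the kit stand's socket plate and the tongs are back in their holder. I handed the job in at 23.65 s of the 72 s allowed; no verdict is reported.

**What I did**
- I took the tongs at 41.5 mm, shut them on the driver's head at about 35 mm and lifted it out of the rinse block.
- I found the hole by sight at (0.530, 0.022); three views agreed within 0.6 mm. I lowered the driver in small steps and it stopped at the predicted height, with wrist force readings of a few newtons at most.
- I released the driver only then. The fingers never came near it.

**Last checks**
- **Driver:** its top is 44.4 mm above the table against an expected 44 mm. It sits within about 1 mm of the measured hole, upright, with the collar on the plate.
- **Tongs:** they are within about 1 mm of the holder centre, with the pad tops at 81.5 mm against an expected 81 mm, so the tips are on the floor.
- **Bystanders:** they look unmoved in the last pictures. I compared them by eye only. The arm hid the gauze packet from the top camera, but the wrist view shows it in place.
- **Robot:** it was clear of everything, and its force readings were at noise level.

**What went wrong or disagreed**
- My first move call was refused because its rows lacked some keys; nothing moved.
- The tongs rolled about 2° in the grip when I took them. I corrected this by tilting the tool.
- The arm overshot by about 6 mm above the holder. I corrected this before the tips went in.

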